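Lock the reading lamp's tilt joint with its quick-release skewer

ROBOT

A 6-joint arm with a two-finger parallel gripper is mounted at the origin on the work surface. World frame = base frame: x ahead of the robot, y to its left, z up, the work surface at z = 0. Lengths are in m, angles in rad, forces in N, time in s.
With the tool pointing down it reaches from about 0.225 to 0.875 m from the base axis. Payload 3.4 kg.
Tool frame: the origin (TCP) lies at the very end of the fingers, on their centre line; the grasp point (between the pads) lies 19 mm behind it (manip.hold_point_z is the distance from the TCP to the grasp point, in m); z points along the fingers, x is the direction in which the jaws open and shut, and the axes are right-handed (so a half turn about z gives the same grasp; the last joint's range is limited). The gripper opens to 85 mm and grips with 20 to 120 N. Pads are 22 mm wide; open, the fingers measure 114 mm over their backs; the gripper's body (76 mm by 85 mm) begins 54 mm behind the grasp point. The pads swing forward as they close: fully open they stand 13 mm farther back than shut.
Start: joints at [1.186, 0.276, 1.505, -0, 1.361, -0.121], TCP at [0.15, 0.555, 0.231] pointing down, gripper open.
Joint ranges: [-2.89, 2.89], [-0.75, 2.08], [0.22, 2.7], [-1.18, 4.32], [0.11, 2.71], [-2.7, 2.7]. Speed limits (rad/s): [2.57, 2.57, 3.14, 3.14, 3.14, 3.14].

INTERFACE

Orientations are given as a unit quaternion [w, x, y, z].
In Python, from rig import manip gives the robot as it stands.
- The arm moves only by the tool apply_moves, never from a script. Its argument "commands" is one flat list of numbers, 6 for each row, row after row: the shift along the tool's x, y, z normalised to -1 to 1, where 1 is 0.03 m, then the turn, a rotation vector about the tool's x, y, z normalised to -1 to 1, where 1 is 0.15 rad. A call has 1 to 20 rows; each row shifts and turns the commanded pose from where the row before left it, along the tool's axes as they then stand; what a row does not reach is not made up. A row lasts 1/10 s, in which the tool goes at most 50 mm and 8.59 degrees, less where a joint would pass 70% of its speed; a pose out of reach is approached as far as the arm can. A call with a number of a shift or a turn outside -1 to 1 is refused whole. A call with a gripper value outside its range is refused whole. "jaw" is the opening, from -1 (shut) to 1 (fully open), set as the call begins (left out, the last holds). The fingers move at their own pace and stop on an object; "newtons" is the grip in N (left out, the last holds). Time passes only in rows, so rows that do not move let the fingers close. It gives the time, the measured TCP pose, the force and the opening at its end, in the units of the state.
- manip.get_state(): the state, without advancing time (a new reading comes with each control period).
- manip.get_image(name): name is "scene" or "top" or "wrist"; returns a dict with "frame" (384x512x3 uint8, red, green, blue), "fx", "fy", "cx", "cy" (pixels), "extrinsics" (4x4, takes a point from camera to world coordinates); the wrist camera has in their place "mount" (4x4, takes a point from camera to tool coordinates, whose origin is the TCP and whose axes are the tool frame's). Camera axes: x right, y up, looking along -z (the intrinsics and any distortion apply to the point x, -y, -z); pixel columns grow to the right and rows downward; lengths in m; the calibration is good to about 2 mm. A picture is of the moment at which its call begins: read the wrist's pose just before it. There is no depth.
- manip.sign_off(): hands the job in, once; it reports no verdict.
The state is a dict: "clock": time; "qpos": joint angles; "qd": joint speeds; "effort": joint torques, N m; "position": TCP position; "ee_rot": TCP orientation; "contact_force": force on the tool from outside, world axes, zero at the start; "moment": the same for the moment, N m; "width": finger opening in m.
Only numpy, scipy, OpenCV 4.12 (cv2) and the standard library are available. Lean on these libraries where they do the work, as an engineer would, in place of code of your own. Each camera call takes 0.05 s, during which the arm holds its last target. There are 200 camera calls.

TASK

The reading lamp's tilt joint is slack. Swing its quick-release lever until it stands straight out from the fork, tighten the knurled nut at the opposite end of the skewer until the lever just begins to bite from there, then push the lever fully shut against firm resistance, without forcing it. Leave the lamp's arm at its present tilt and the other things on the table where they are, and let go.

Things in the scene. Friction and masses are not known exactly. Their poses are not given: they have to be found in the camera images.
- lamp: reading lamp, screwed to the table: round dark steel foot 160 mm across and 18 mm high, short 32 mm aluminium post, and an upright two-cheek fork, 44 mm wide, 54 mm over its cheeks, its round top 141 mm above the table. Origin under the middle of the foot; axes as the hub
- hub (a point): centre of the tilt joint in the fork, on the skewer axis, 120 mm above the table. Axes: y along the level skewer towards the nut, z up, x the side to which the slim lamp arm rises from between the cheeks (18 mm tube, 260 mm long, sloping up by 20 to 38 degrees; it can be swung by some 15 N at its end)
- nut_mid (a point): middle of the round knurled nut's grip: dark steel, 36 mm across, 20 mm long, free all round, on the skewer axis, 120 mm above the table. It moves in with the skewer: about 70 mm from the hub (+y side) with the lever wide open, 65 straight out, 60 shut. It stands still while the nut turns; the nut is within 2 mm of it along the skewer. The nut's angle is not measured
- lever_pin (a point): upright pin of the cam lever, on the skewer axis on the hub's -y side, 120 mm above the table: 37 mm from the hub with the lever wide open, 43 straight out, 47 shut: at lever angle q it has moved out by 5.2 mm (0.88 - cos(q + 0.5)). Push that holds the lever still: about 5.5 N/mm x h sin(q + 0.5), h = 5.2 mm (-0.15 - cos(q + 0.5)) - 0.5 mm - 0.8 mm per rad of nut slack, none if h < 0
- lever_pad (a point): point on the mid-thickness of the lever's blade, 52 mm from the pin. The blade is a straight flat steel bar, level, 72 mm long from the pin to its round end, 8 mm thick, 16 mm high. Axes: x along the blade from the pin to the end, y square to the blade in the direction in which it swings to close, z up
- lever (a joint): lever angle about its upright pin: 0 wide open (blade 200 degrees anticlockwise from the hub's x), 1.22 straight out along the skewer, 2.79 fully shut (hard stop), blade along the hub's +x, 18 mm clear of the fork. It closes anticlockwise seen from above and stays where it is left if not loaded, with about 1.3 N of drag at the pad; more than 30 N there would bend it
- skewer: 8 mm steel rod through the fork, lever on its -y end, nut on its +y end; origin at the hub. Right nut: the lever bites from straight out; the push that holds it still climbs to about 9.5 N near lever angle 2.0 (2.5 N less per rad of nut slack; 8.5 to 10.5 N is right), fades from 2.2, and it snaps shut over centre. Let go half-way it springs back
- cheek: nut-side cheek of the fork (aluminium, 42 mm wide, 12 mm thick); origin on the skewer axis, 21 mm from the hub. The nut's 32 mm flange bears on its outer face. Right-hand thread, 5 mm a turn: clockwise facing the nut (its top going to the hub's -x) tightens. The slack nut drags with 0.25 N m; it starts anything from an eighth of a turn to over half a turn too slack
- lamp_head (a point): middle of the lamp's flat light bar (220 by 45 by 14 mm) at the end of its arm
- holder_base: cylindrical white plastic pencil holder, 82 mm across, 112 mm high, on its grey rotating base, with pencils up to 180 mm high; origin under its centre
- rabbit: white ceramic rabbit figurine, 52 mm across, 93 mm high; origin under its centre
- eraser: purple silicone eraser, 46 by 20 by 12 mm; origin under its centre
- bookmark: flat stainless steel spoon-shaped bookmark, 130 mm long, 4 mm thick, lying on the table; origin under its middle

How it is judged:
On the way:
1. the nut already bears on the fork (clamp force over 10 N) while the lever is still close to straight out (below 1.5) (contact force between skewer and cheek above 10 N and value of joint lever below 1.5 rad), for 0.05 s.
At the end, for the whole second after the job is handed in: the lever is fully shut (within 0.1 rad of its stop), the skewer clamps the fork firmly (clamp force 225 to 275 N: what a nut that just bears as the lever stands straight out gives, within about 0.5 rad of nut), the lamp's head is within 20 mm of where it was, and everything is released (value of joint lever above 2.69 rad and contact force between skewer and cheek between 225 and 275 N and distance of lamp_head from where it was at the start of the episode below 0.02 m); the robot touches nothing.
It fails at once if the lever is forced (pushed with more than 30 N) (contact force between the fingers and lever above 30 N).
It fails at once if the lamp's arm is knocked out of its tilt (head moved over 20 mm) (distance of lamp_head from where it was at the start of the episode above 0.02 m).
It fails at once if a bystander is shifted by over 20 mm (distance of any of holder_base, rabbit, eraser, bookmark from where it was at the start of the episode above 0.02 m).
It also fails if it takes over 72 s, if anything falls off the work surface, if the arm or the gripper's body presses on something with over 40 N, if the wrist force passes 120 N, or if a joint passes its speed limit or range.

## Working session

There is one attempt and no reset: what is moved stays moved. The work goes in short steps, Python scripts to look and compute and a tool call to move; the robot and the scene stay as the last step left them, time stands still between calls to the robot, and variables do not carry over. Pictures are saved under pics/ and viewed, about 8 in all and at most 12, crops included, and the job is handed in when it is done.

Besides the shell and the picture viewer there is one more tool, called after ">>>" as name(argument=value, ...) on one line, values as JSON. apply_moves: Moves the arm, as the interface text tells. Scaled input: -1 to 1 covers 0.03 m each way for a shift and 0.15 rad each way for a turn. Its arguments: {"type":"object","properties":{"commands":{"type":"array"},"jaw":{"type":"number"},"newtons":{"type":"number"}},"required":["commands"]}

```bash
ls; mkdir -p pics; python3 - <<'E'
from rig import manip
import cv2,numpy as np
print(manip.get_state(), manip.hold_point_z)
for n in("scene","top"):
    d=manip.get_image(n); cv2.imwrite(f"pics/{n}0.png",d["frame"][:,:,::-1]); print(n,d["fx"],d["fy"],d["cx"],d["cy"],d["extrinsics"].round(4).tolist(),[k for k in d])
    np.savez(f"{n}0.npz",**{k:d[k] for k in("frame","fx","fy","cx","cy","extrinsics")})
a=cv2.imread("pics/scene0.png");b=cv2.imread("pics/top0.png")
cv2.imwrite("pics/top0b.png",cv2.resize(b,(800,600),interpolation=cv2.INTER_CUBIC))
cv2.imwrite("pics/scene0b.png",cv2.resize(a,(800,600),interpolation=cv2.INTER_CUBIC))
E
```

```text
pics
{'clock': 0.0, 'qpos': array([ 1.18598985e+00,  2.76611773e-01,  1.50612595e+00, -2.10787601e-05,
        1.36069301e+00, -1.21001657e-01]), 'qd': array([ 0.00099681, -0.00104665, -0.00029367,  0.00043913,  0.00049725,
       -0.0002339 ]), 'effort': array([-4.06329837e-04, -4.16780519e+01, -2.45801336e+01, -2.06949803e-04,
        1.12537615e-02,  9.42892399e-06]), 'position': array([0.14975056, 0.55461688, 0.230433  ]), 'ee_rot': array([ 4.75460033e-04,  7.93961677e-01,  6.07967113e-01, -7.86560485e-04]), 'contact_force': array([-0.05739679, -0.08766137,  1.10343934]), 'moment': array([-0.0224994 ,  0.02336746, -0.00378802]), 'width': 0.08556345533162478} 0.0187
scene 457.41747463105634 457.41747463105634 254.0790516412185 182.1612113633157 [[0.517, -0.5578, 0.6493, 1.2278], [0.8559, 0.3407, -0.3889, -0.398], [-0.0043, 0.7568, 0.6536, 0.8284], [0.0, 0.0, 0.0, 1.0]] ['frame', 'fx', 'fy', 'cx', 'cy', 'extrinsics']
top 470.8834637377866 470.8834637377866 250.44472467314264 193.17818273827478 [[0.0208, 0.9894, -0.1434, 0.4215], [-0.9998, 0.0209, -0.0013, -0.0037], [0.0018, 0.1434, 0.9897, 1.2091], [0.0, 0.0, 0.0, 1.0]] ['frame', 'fx', 'fy', 'cx', 'cy', 'extrinsics']
```

View pics/top0b.png

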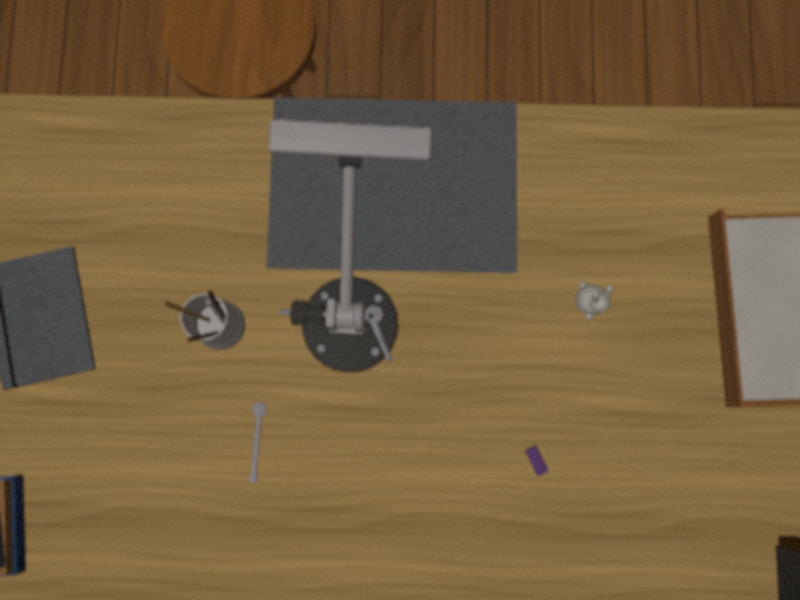

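View pics/scene0b.png

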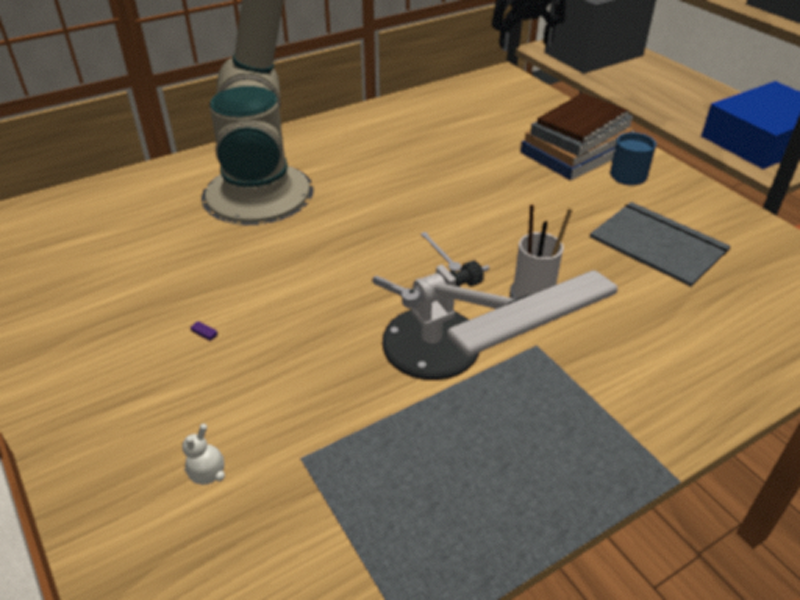

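The top view shows (800x600 pixels) the nut at about (301,313), the pin at (374,314), the blade end at (388,358), the foot centred at (350,324), and the holder at (213,320), close beyond the nut. In the scene view the lever is wide open and the arm rises away from the robot. Next I cast rays onto planes.

```bash
cat > h.py <<'E'
import numpy as np,cv2
def ray(d,uv):
    E=np.array(d["extrinsics"]);v=np.array([(uv[0]-float(d["cx"]))/float(d["fx"]),-(uv[1]-float(d["cy"]))/float(d["fy"]),-1])
    return E[:3,3],E[:3,:3]@v
def onz(d,uv,z):
    o,v=ray(d,uv);return o+v*(z-o[2])/v[2]
def proj(d,p):
    E=np.array(d["extrinsics"]);c=E[:3,:3].T@(np.array(p)-E[:3,3]);return float(d["cx"])+float(d["fx"])*c[0]/-c[2],float(d["cy"])-float(d["fy"])*c[1]/-c[2]
E
python3 - <<'E'
from h import *
d=np.load("top0.npz")
for n,uv,z in [("nut",(301,313),.12),("skewend",(282,312),.12),("pin",(374,314),.13),("bladeend",(388,358),.128),("foot",(350,324),.018),("armroot",(347,300),.13),("armend",(348,168),.25),
 ("bolt1",(325,297),.02),("bolt2",(378,298),.02),("bolt3",(321,349),.02),("bolt4",(375,352),.02),("hold_top",(205,311),.112),("hold_base",(222,327),.0),("rabbit",(594,299),.05),("penciltip",(167,303),.18),("spoon",(260,408),0),("spoonend",(253,480),0)]:
    print(n,onz(d,np.array(uv)/1.5625,z).round(4))
f=d["frame"];g=cv2.resize(f[170:245,160:280],(800,500),interpolation=cv2.INTER_CUBIC)
f2=np.load("scene0.npz")["frame"];g2=cv2.resize(f2[140:245,225:365],(800,600),interpolation=cv2.INTER_CUBIC)
cv2.imwrite("pics/topcrop.png",g[:,:,::-1]);cv2.imwrite("pics/scenecrop.png",g2[:,:,::-1])
E
```

```text
nut [0.5597 0.132  0.12  ]
skewend [0.5606 0.1604 0.12  ]
pin [0.5592 0.0228 0.13  ]
bladeend [0.4948 0.0008 0.128 ]
foot [0.5563 0.0643 0.018 ]
armroot [0.5793 0.0634 0.13  ]
armend [0.7422 0.0599 0.25  ]
bolt1 [0.5996 0.1063 0.02  ]
bolt2 [0.5998 0.0197 0.02  ]
bolt3 [0.5144 0.1099 0.02  ]
bolt4 [0.5114 0.0224 0.02  ]
hold_top [0.5607 0.2774 0.112 ]
hold_base [0.5489 0.2765 0.    ]
rabbit [ 0.6009 -0.3251  0.05  ]
penciltip [0.5623 0.3142 0.18  ]
spoon [0.4179 0.2076 0.    ]
spoonend [0.3035 0.2135 0.    ]
```

View pics/topcrop.png

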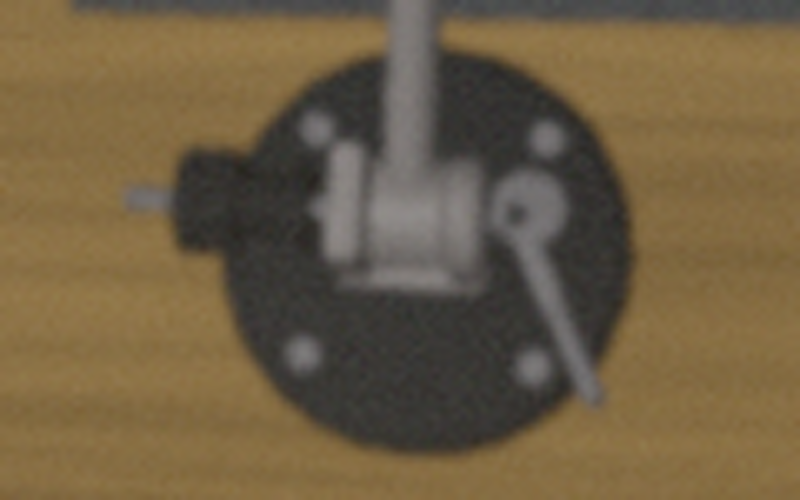

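The top crop (6.67x from (160,170)) shows the pin as a dark dot at (518,213), the blade end at (598,403) and the nut centred at (208,200). I'll refine those points and write a helper for the row numbers.

```bash
cat >> h.py <<'E'
from scipy.spatial.transform import Rotation as R
def q2R(q): return R.from_quat([q[1],q[2],q[3],q[0]])
def down(yaw,tilt=0.): # tool x at world yaw (rad), z down; tilt turns it about tool y
    return R.from_euler('z',yaw)*R.from_euler('x',np.pi)*R.from_euler('y',tilt)
def rows(p,q,poses,dec=2):
    """rows needed from commanded pose (p,R) through list of (p,R), rounding carried on"""
    p=np.array(p);out=[]
    for P,Q in poses:
        s=q.inv().apply(np.array(P)-p)/.03; t=(q.inv()*Q).as_rotvec()/.15
        r=np.round(np.r_[s,t],dec)+0.
        out.append(r); p=p+q.apply(r[:3]*.03); q=q*R.from_rotvec(r[3:]*.15)
    a=np.array(out); print(len(a),"rows max",np.abs(a).max()); print(",".join(f"{v:g}" for v in a.ravel())); return p,q
def lin(p0,R0,p1,R1,n=None):
    from scipy.spatial.transform import Slerp
    rv=(R0.inv()*R1).as_rotvec()
    if n is None: n=int(np.ceil(max(np.linalg.norm(np.array(p1)-p0)/.029,np.linalg.norm(rv)/.145,1)))
    return [(np.array(p0)+(np.array(p1)-p0)*k/n,R0*R.from_rotvec(rv*k/n)) for k in range(1,n+1)]
E
python3 - <<'E'
from h import *
from rig import manip
d=np.load("top0.npz"); c=lambda u,v:(160+u/6.6667-.4,170+v/6.6667-.4)
for n,uv,z in [("pin",c(518,213),.13),("end",c(598,403),.128),("nut",c(208,200),.12),("flangecheek",c(345,203),.12),("forkmid",c(412,213),.14),("b1",c(318,128),.02),("b2",c(548,138),.02),("b3",c(303,353),.02),("b4",c(532,367),.02)]: print(n,onz(d,uv,z).round(4))
w=manip.get_image("wrist");print(w["mount"].round(3).tolist(),w["fx"],w["cx"],w["cy"])
s=manip.get_state();p=s["position"];q=q2R(s["ee_rot"])
print(q.as_matrix().round(3).tolist())
P=np.array([.47,.03,.25]);rows(p,q,lin(p,q,P,down(np.radians(-140+360) if 0 else np.radians(-140))))
E
```

```text
pin [0.5578 0.0276 0.13  ]
end [ 0.4927 -0.0015  0.128 ]
nut [0.5613 0.1364 0.12  ]
flangecheek [0.5613 0.0884 0.12  ]
forkmid [0.5557 0.0636 0.14  ]
b1 [0.6028 0.1082 0.02  ]
b2 [0.6008 0.02   0.02  ]
b3 [0.5164 0.1109 0.02  ]
b4 [0.5129 0.024  0.02  ]
[[1.0, -0.0, 0.001, -0.001], [0.0, -0.965, -0.26, -0.067], [0.001, 0.26, -0.965, -0.142], [0.0, 0.0, 0.0, 1.0]] 337.61190969717245 253.27515853729736 189.39748578037512
[[0.261, 0.965, -0.001], [0.965, -0.261, -0.001], [-0.001, -0.0, -1.0]]
22 rows max 0.93
-0.64,0.68,-0.03,0,0,-0.77,-0.72,0.59,-0.03,0,0,-0.76,-0.77,0.52,-0.03,0,0,-0.77,-0.84,0.41,-0.02,0,0,-0.77,-0.87,0.33,-0.03,0,0,-0.77,-0.91,0.21,-0.03,0,0,-0.76,-0.92,0.12,-0.03,0,0,-0.77,-0.93,0,-0.03,0,0,-0.77,-0.93,-0.1,-0.03,0,0,-0.77,-0.91,-0.21,-0.03,0,0,-0.76,-0.87,-0.31,-0.02,-0.01,0,-0.77,-0.84,-0.41,-0.03,0,0,-0.77,-0.79,-0.5,-0.03,0,0,-0.77,-0.72,-0.59,-0.03,0,0,-0.76,-0.65,-0.66,-0.03,0,0,-0.77,-0.56,-0.74,-0.03,0,0,-0.77,-0.48,-0.8,-0.03,0,0,-0.77,-0.39,-0.85,-0.03,0,0,-0.76,-0.28,-0.89,-0.03,0,0,-0.77,-0.18,-0.91,-0.03,0,0,-0.77,-0.08,-0.93,-0.03,0,0,-0.77,0.04,-0.93,-0.02,0,0,-0.76
```

```bash
python3 - <<'E'
from h import *
from rig import manip
s=manip.get_state();p=s["position"];q=q2R(s["ee_rot"]);y0=np.arctan2(.965,.261);y1=np.radians(-140)
P=np.array([.47,.03,.25])
ps=[(p+(P-p)*min(1,k/20),down(y0+(y1-y0)*k/26)) for k in range(1,27)]
p1,q1=rows(p,q,ps[:20],1); rows(p1,q1,ps[20:],2)
E
```

```text
20 rows max 1.1
-0.7,0.7,0,0,0,1,-0.6,0.9,-0.1,0,0,0.9,-0.5,0.9,0,0,0,1,-0.3,1,0,0,0,0.9,-0.2,1,-0.1,0,0,1,0,1,0,0,0,1,0.1,1,0,0,0,0.9,0.2,1,-0.1,0,0,1,0.4,0.9,0,0,0,1,0.6,0.9,0,0,0,0.9,0.6,0.8,0,0,0,1,0.8,0.7,-0.1,0,0,0.9,0.8,0.6,0,0,0,1,0.9,0.4,0,0,0,1,1,0.3,-0.1,0,0,0.9,1,0.2,0,0,0,1,1.1,0,0,0,0,0.9,1,-0.1,-0.1,0,0,1,1,-0.3,0,0,0,1,0.9,-0.4,0,0,0,0.9
6 rows max 1.0
0.02,0.04,-0.03,0,-0.01,1,0,0,0,0,0,0.96,0,0,0,0,0,0.96,0,0,0,0,0,0.96,0,0,0,0,0,0.96,0,0,0,0,0,0.96
```

>>> apply_moves(commands=[-0.7, 0.7, 0, 0, 0, 1, -0.6, 0.9, -0.1, 0, 0, 0.9, -0.5, 0.9, 0, 0, 0, 1, -0.3, 1, 0, 0, 0, 0.9, -0.2, 1, -0.1, 0, 0, 1, 0, 1, 0, 0, 0, 1, 0.1, 1, 0, 0, 0, 0.9, 0.2, 1, -0.1, 0, 0, 1, 0.4, 0.9, 0, 0, 0, 1, 0.6, 0.9, 0, 0, 0, 0.9, 0.6, 0.8, 0, 0, 0, 1, 0.8, 0.7, -0.1, 0, 0, 0.9, 0.8, 0.6, 0, 0, 0, 1, 0.9, 0.4, 0, 0, 0, 1, 1, 0.3, -0.1, 0, 0, 0.9, 1, 0.2, 0, 0, 0, 1, 1.0, 0, 0, 0, 0, 0.9, 1, -0.1, -0.1, 0, 0, 1, 1, -0.3, 0, 0, 0, 1, 0.9, -0.4, 0, 0, 0, 0.9], jaw=-1, newtons=40)

```text
clock: 2.15
position: [0.4701, 0.0322, 0.2492]
ee_rot: [0.0, -0.704, 0.71, 0.0]
contact_force: [0.3, 0.2, 0.6]
width: 0.0002
```

>>> apply_moves(commands=[0, 0, 0, 0, 0, 1, 0, 0, 0, 0, 0, 1, 0, 0, 0, 0, 0, 1, 0, 0, 0, 0, 0, 0.9, 0, 0, 0, 0, 0, 0.9, 0, 0, 0, 0, 0, 0.9, 0, 0, 0, 0, 0, 0, 0, 0, 0, 0, 0, 0])

```text
clock: 2.95
position: [0.4695, 0.0335, 0.2491]
ee_rot: [-0.0, -0.351, 0.937, 0.0]
contact_force: [0.3, 1.2, -0.6]
width: -0.0001
```

```bash
cat >> h.py <<'E'
def wrist(manip,name):
    s=manip.get_state();w=manip.get_image("wrist");T=np.eye(4);T[:3,:3]=q2R(s["ee_rot"]).as_matrix();T[:3,3]=s["position"]
    d=dict(w);d["extrinsics"]=T@w["mount"];cv2.imwrite(f"pics/{name}.png",cv2.resize(w["frame"],(800,600),interpolation=cv2.INTER_CUBIC)[:,:,::-1])
    np.savez(name+".npz",**{k:d[k] for k in("frame","fx","fy","cx","cy","extrinsics")});return s,d
E
python3 - <<'E'
from h import *
from rig import manip
s,d=wrist(manip,"w1");print(s)
E
```

```text
{'clock': 2.95, 'qpos': array([-7.68348263e-02,  1.07027184e-01,  1.67981827e+00,  1.01643966e-04,
        1.35510032e+00,  2.34835775e+00]), 'qd': array([-0.00018806, -0.0003572 , -0.0032487 ,  0.00012696, -0.00057132,
        0.00800112]), 'effort': array([-6.61701008e-03, -3.12366271e+01, -2.45458120e+01,  2.35370226e-04,
        2.76391336e-03,  3.14634538e-02]), 'position': array([0.46945639, 0.03349991, 0.24912892]), 'ee_rot': array([-1.39196837e-04, -3.50578885e-01,  9.36533188e-01,  1.19430066e-04]), 'contact_force': array([ 0.34753009,  1.16849719, -0.55657899]), 'moment': array([-0.00030466,  0.00715531,  0.01087736]), 'width': -9.429064932980537e-05}
```

View pics/w1.png

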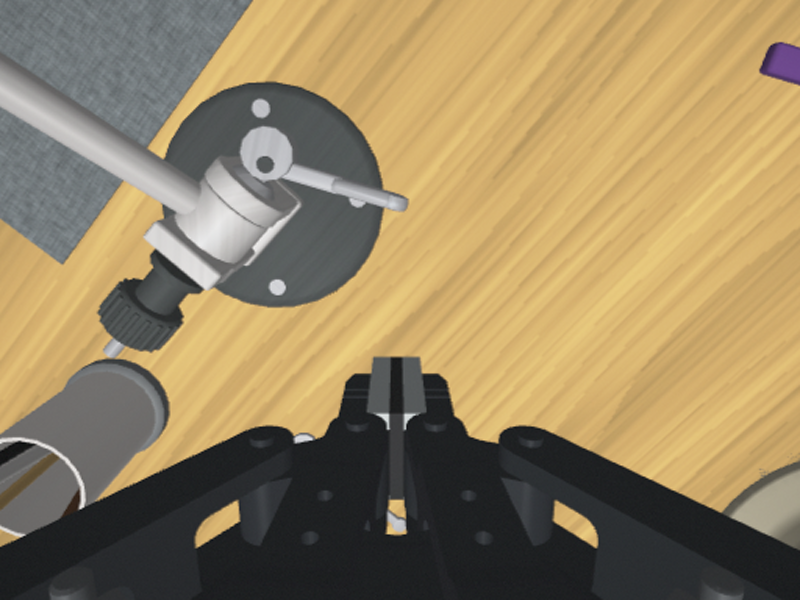

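The wrist view (800x600) shows the pin dot at (265,163), the blade end at (400,203), the nut at (142,314) and its skewer end at (113,348), with the bolts at (260,108), (277,287) and (357,200). Next I triangulate these with the top view.

```bash
python3 - <<'E'
from h import *
t=np.load("top0.npz");w=np.load("w1.npz")
c=lambda u,v:(160+u/6.6667-.4,170+v/6.6667-.4); k=lambda u,v:((u+.5)/1.5625-.5,(v+.5)/1.5625-.5)
def tri(a,b):
    (o1,v1),(o2,v2)=ray(t,a),ray(w,b);A=np.c_[v1,-v2];x=np.linalg.lstsq(A,o2-o1,rcond=None)[0];p,q=o1+v1*x[0],o2+v2*x[1];return ((p+q)/2).round(4),np.linalg.norm(p-q).round(4)
for n,a,b,z in [("pin",c(518,213),k(265,163),.13),("end",c(598,400),k(400,203),.12),("nut",c(208,200),k(142,314),.12),("skend",c(128,197),k(112,350),.12),("b1",c(318,128),k(260,108),.018),("b3",c(303,353),k(277,287),.018)]:
    print(n,"tri",*tri(a,b),"top",onz(t,a,z).round(4),"wr",onz(w,b,z).round(4))
E
```

```text
pin tri [0.5572 0.0278 0.1286] 0.0014 top [0.5578 0.0276 0.13  ] wr [0.5563 0.0278 0.13  ]
end tri [ 0.4943 -0.0008  0.1245] 0.0015 top [ 0.4943 -0.0015  0.12  ] wr [4.943e-01 2.000e-04 1.200e-01]
nut tri [0.561  0.1367 0.1178] 0.0012 top [0.5613 0.1364 0.12  ] wr [0.56   0.1355 0.12  ]
skend tri [0.5616 0.1647 0.1181] 0.0008 top [0.5618 0.1644 0.12  ] wr [0.5609 0.1635 0.12  ]
b1 tri [ 0.6215  0.0746 -0.086 ] 0.087 top [0.6032 0.1084 0.018 ] wr [0.5995 0.0206 0.018 ]
b3 tri [0.516  0.1109 0.0187] 0.0012 top [0.5166 0.1111 0.018 ] wr [0.5154 0.1109 0.018 ]
```

Pin (0.557, 0.028) and nut (0.561, 0.1365) are 109 mm apart (107 expected) with heights consistent with 0.12. That puts the hub at about (0.558, 0.065), with its axes turned -2°. Next are the insertion and lever poses.

```bash
cat >> h.py <<'E'
PSI=np.radians(-2);H=np.array([.5583,.0648]);ex=np.array([np.cos(PSI),np.sin(PSI)]);ey=np.array([-ex[1],ex[0]])
def pin(q): return H-ey*(.037+.0052*(.88-np.cos(q+.5)))
def lev(q,back=0.,z=.102,r=.052):
    f=np.radians(200)+PSI+q;u=np.array([np.cos(f),np.sin(f)]);n=np.array([-u[1],u[0]])
    return np.r_[pin(q)+r*u-(.015+back)*n,z],down(f)
def qof(p,r=.052): # lever angle from measured finger centre, flush contact
    d=lambda q:(p[:2]-pin(q));v=d(1.3);q=1.3
    for _ in range(5):
        v=d(q);q=np.arctan2(v[1],v[0])+np.arctan2(.015,r if 0 else np.sqrt(max(v@v-.015**2,1e-6)))-np.radians(200)-PSI;q=(q+1)%(2*np.pi)-1
    return q
E
python3 - <<'E'
from h import *
from rig import manip
s=manip.get_state();p=s["position"];q=q2R(s["ee_rot"])
a=lev(.35,.022,.25);b=lev(.35,.022);p,q=rows(p,q,lin(p,q,*a)+lin(*a,*b));print(p)
c=lev(.35);p,q=rows(p,q,lin(*b,*c,n=3)+[lev(v) for v in np.linspace(.35,1.22,10)[1:]]);print(p,q.as_matrix()[:,0],lev(1.22)[0])
E
```

```text
7 rows max 0.83
-0.38,-0.76,-0.03,0,0,0.35,0,0,0.82,0,0,0,0,0,0.83,0,0,0,0,0,0.82,0,0,0,0,-0.01,0.82,0,0,0,0,0,0.82,0,0,0,0,0,0.83,0,0,0
[0.49318755 0.02357152 0.10186654]
12 rows max 0.65
0,-0.24,0,0,0,0,0,-0.24,0,0,0,0,-0.01,-0.25,0,0,0,0,0.05,-0.18,0,0,0,-0.65,0.05,-0.18,0,0,0,-0.64,0.05,-0.18,0,0,0,-0.65,0.06,-0.17,0,0,0,-0.64,0.05,-0.18,0,0,0,-0.65,0.06,-0.18,0,0,0,-0.64,0.05,-0.17,0,0,0,-0.65,0.06,-0.17,-0.01,0,0,-0.64,0.06,-0.18,0,0,0,-0.64
[ 0.54005734 -0.02902278  0.10214709] [-3.73200786e-02 -9.99303356e-01 -1.19169940e-04] [ 0.53992741 -0.02893886  0.102     ]
```

>>> apply_moves(commands=[-0.38, -0.76, 0, 0, 0, 0.35, 0, 0, 0.8, 0, 0, 0, 0, 0, 0.8, 0, 0, 0, 0, 0, 0.8, 0, 0, 0, 0, 0, 0.8, 0, 0, 0, 0, 0, 0.8, 0, 0, 0, 0, 0, 0.9, 0, 0, 0, 0, 0, 0, 0, 0, 0])

```text
clock: 3.8
position: [0.4902, 0.024, 0.0993]
ee_rot: [-0.003, -0.325, 0.946, 0.002]
contact_force: [-0.3, 0.2, 0.3]
width: 0.0003
```

>>> apply_moves(commands=[0, -0.24, 0, 0, 0, 0, 0, -0.24, 0, 0, 0, 0, 0, -0.25, 0, 0, 0, 0, 0.05, -0.18, 0, 0, 0, -0.65, 0.05, -0.18, 0, 0, 0, -0.65, 0.05, -0.18, 0, 0, 0, -0.65, 0.06, -0.17, 0, 0, 0, -0.65, 0.05, -0.18, 0, 0, 0, -0.65, 0.06, -0.18, 0, 0, 0, -0.65, 0.05, -0.17, 0, 0, 0, -0.65, 0.06, -0.17, 0, 0, 0, -0.65, 0.06, -0.18, 0, 0, 0, -0.6, 0, 0, 0, 0, 0, 0])

```text
clock: 5.1
position: [0.5413, -0.03, 0.1033]
ee_rot: [0.001, -0.693, 0.721, -0.001]
contact_force: [0.2, 1.0, 0.8]
width: -0.0
```

```bash
python3 - <<'E'
from h import *
from rig import manip
s,d=wrist(manip,"w2");print(s["position"],s["ee_rot"],s["contact_force"],s["moment"],qof(s["position"]))
p=s["position"];q=q2R(s["ee_rot"])
for a,b,n in((1.22,1.7,5),(1.7,2.0,4)):
  p,q=rows(p,q,[lev(v) for v in np.linspace(a,b,n+1)[1:]])
E
```

```text
[ 0.54132632 -0.02996049  0.10326068] [ 0.00081069 -0.6927229   0.72120246 -0.00115305] [0.1530223  0.99069594 0.82153054] [-0.04908227  0.01600862  0.03921202] 1.2472643226181113
5 rows max 0.66
0.02,-0.12,0.04,-0.02,0,-0.66,0.06,-0.17,0,0,0,-0.64,0.05,-0.16,0,0,0,-0.64,0.06,-0.17,0,0,0,-0.64,0.05,-0.16,0,0,0,-0.64
4 rows max 0.5
0.04,-0.13,0,0,0,-0.5,0.04,-0.12,0,0,0,-0.5,0.04,-0.13,0,0,0,-0.5,0.04,-0.12,0,0,0,-0.5
```

View pics/w2.png

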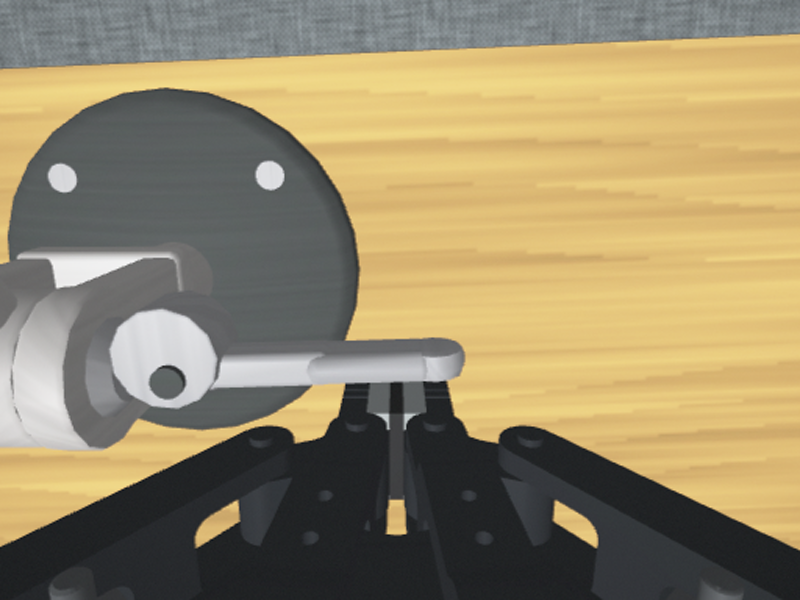

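The lever stands straight out. The blade runs from (218,372) to (460,358), flush against the closed fingertips at (397,385). Next I push on and measure the bite before touching the nut.

>>> apply_moves(commands=[0.05, -0.16, 0, 0, 0, -0.65, 0.06, -0.17, 0, 0, 0, -0.65, 0.05, -0.16, 0, 0, 0, -0.65, 0.06, -0.17, 0, 0, 0, -0.65, 0.05, -0.16, 0, 0, 0, -0.65, 0, 0, 0, 0, 0, 0])

```text
clock: 5.75
position: [0.566, -0.0338, 0.1029]
ee_rot: [-0.0, 0.846, -0.533, 0.001]
contact_force: [-0.0, 0.2, 0.8]
width: -0.0004
```

>>> apply_moves(commands=[0.04, -0.13, 0, 0, 0, -0.5, 0.04, -0.12, 0, 0, 0, -0.5, 0.04, -0.13, 0, 0, 0, -0.5, 0.04, -0.12, 0, 0, 0, -0.5, 0, 0, 0, 0, 0, 0, 0, 0, 0, 0, 0, 0])

```text
clock: 6.35
position: [0.5796, -0.0309, 0.1027]
ee_rot: [0.001, 0.916, -0.401, 0.0]
contact_force: [-3.1, -4.5, 1.2]
width: 0.0003
```

```bash
cat >> h.py <<'E'
def rep(s):
    f=q2R(s["ee_rot"]);t=f.inv().apply(s["contact_force"]);m=f.as_matrix()[:,0]
    print(s["clock"],s["position"].round(4),"q",round(qof(s["position"]),3),"tool q",round((np.arctan2(m[1],m[0])-np.radians(200)-PSI+1)%(2*np.pi)-1,3),"F tool",t.round(2),"M",s["moment"].round(3))
def F0(q,s): h=max(0,5.2*(-.15-np.cos(q+.5))-.5-.8*s);return 5.5*h*np.sin(q+.5)
E
python3 - <<'E'
from h import *
from rig import manip
rep(manip.get_state())
for s in(0,1,2,3): print(s,[round(F0(q,s),1) for q in(1.5,1.7,1.9,2.,2.1,2.2,2.3)])
E
```

```text
6.35 [ 0.5796 -0.0309  0.1027] q 1.962 tool q 2.002 F tool [ 1.19  5.38 -1.17] M [-0.691  0.489 -0.042]
0 [np.float64(4.4), np.float64(7.9), np.float64(9.5), np.float64(9.5), np.float64(9.0), np.float64(8.0), np.float64(6.7)]
1 [np.float64(0.4), np.float64(4.4), np.float64(6.5), np.float64(6.9), np.float64(6.7), np.float64(6.2), np.float64(5.2)]
2 [np.float64(0.0), np.float64(0.8), np.float64(3.5), np.float64(4.2), np.float64(4.5), np.float64(4.3), np.float64(3.7)]
3 [np.float64(0.0), np.float64(0.0), np.float64(0.6), np.float64(1.6), np.float64(2.2), np.float64(2.4), np.float64(2.2)]
```

The push at q=2.0 is about 5.4 N including drag, and near zero at 1.75. That fits roughly 2 rad of slack. I'll back off, bring the lever back straight out from the other side, then grip the nut.

```bash
python3 - <<'E'
from h import *
from rig import manip
s=manip.get_state();p=s["position"];q=q2R(s["ee_rot"])
L=[(p,q)]
def go(a,n=None):
    L.extend(lin(*L[-1],*a,n=n))
go(lev(1.6,.012),5);go(lev(1.6,.012,.15),2);go(lev(2.0,-.047,.15),3);go(lev(2.0,-.047),2)
p,q=rows(p,q,L[1:]);print(p)
M=[lev(v,-.030) for v in np.linspace(2.0,1.22,10)];p,q=rows(p,q,M+[lev(1.22,-.04)]);print(p)
E
```

```text
12 rows max 0.89
-0.11,0.18,0.01,0,0,0.54,-0.09,0.19,0,0,-0.01,0.53,-0.08,0.19,0.01,0.01,0,0.54,-0.06,0.2,0,0,0,0.53,-0.04,0.21,0,0,0,0.54,0,0,-0.8,0,0,0,0,0,-0.8,0,0,0,-0.17,-0.85,0,0,0,-0.89,-0.05,-0.86,0,0,0,-0.89,0.06,-0.86,0,0,0,-0.89,0,0,0.8,0,0,0,0,0,0.8,0,0,0
[0.61555779 0.00239981 0.10210039]
11 rows max 0.58
0,0.57,0,0,0,0,0.03,0.14,0,0,0,0.58,0.02,0.15,0,0,0,0.58,0.03,0.14,0,0,0,0.58,0.03,0.15,0,0,0,0.57,0.02,0.15,0,0,0,0.58,0.03,0.14,0,0,0,0.58,0.02,0.15,0,0,0,0.58,0.02,0.15,0,0,0,0.57,0.03,0.15,0,0,0,0.58,0,-0.33,0,0,0,0
[ 0.57984481 -0.03052156  0.1021309 ]
```

>>> apply_moves(commands=[-0.1, 0.18, 0, 0, 0, 0.54, -0.09, 0.19, 0, 0, 0, 0.53, -0.08, 0.19, 0, 0, 0, 0.54, -0.06, 0.2, 0, 0, 0, 0.53, -0.04, 0.21, 0, 0, 0, 0.54, 0, 0, -0.8, 0, 0, 0, 0, 0, -0.8, 0, 0, 0, -0.17, -0.85, 0, 0, 0, -0.89, -0.05, -0.86, 0, 0, 0, -0.89, 0.06, -0.86, 0, 0, 0, -0.89, 0, 0, 0, 0, 0, 0, 0, 0, 0.8, 0, 0, 0, 0, 0, 0.8, 0, 0, 0, 0, 0, 0, 0, 0, 0])

```text
clock: 7.75
position: [0.6134, 0.0039, 0.0993]
ee_rot: [0.001, 0.916, -0.402, -0.003]
contact_force: [-1.6, -0.3, -0.2]
width: 0.0001
```

>>> apply_moves(commands=[0, 0.57, 0, 0, 0, 0, 0.03, 0.14, 0, 0, 0, 0.58, 0.02, 0.15, 0, 0, 0, 0.58, 0.03, 0.14, 0, 0, 0, 0.58, 0.03, 0.15, 0, 0, 0, 0.58, 0.02, 0.15, 0, 0, 0, 0.58, 0.03, 0.14, 0, 0, 0, 0.58, 0.02, 0.15, 0, 0, 0, 0.58, 0.02, 0.15, 0, 0, 0, 0.57, 0.03, 0.15, 0, 0, 0, 0.58, 0, 0, 0, 0, 0, 0])

```text
clock: 8.85
position: [0.5704, -0.03, 0.1042]
ee_rot: [0.001, -0.694, 0.72, -0.001]
contact_force: [-0.3, 0.0, 0.4]
width: -0.0
```

```bash
python3 - <<'E'
from h import *
from rig import manip
s,d=wrist(manip,"w3");rep(s)
p=s["position"];q=q2R(s["ee_rot"]);g=lambda q:(print(q.as_matrix().round(3).tolist()))
# up and over to nut with tool x yaw = PSI (hub x), tilt test
nut=np.r_[H+ey*.066,.12]
a=(np.r_[p[:2],.20],q); b=(np.r_[nut[:2],.20],down(PSI))
print(nut);p,q=rows(p,q,[lev(1.22,-.04)]+lin(*lev(1.22,-.04),*a,n=4)+lin(*a,*b,n=12),1);print(p);g(q)
E
```

```text
8.85 [ 0.5704 -0.03    0.1042] q 1.821 tool q 1.22 F tool [-0.    0.27 -0.4 ] M [-0.034  0.011 -0.002]
[0.56060337 0.13075979 0.12      ]
17 rows max 0.9
0,-0.3,0.1,0,0,0,0,0.1,-0.8,0,0,0,0,0,-0.9,0,0,0,0,0.1,-0.8,0,0,0,0,0.1,-0.8,0,0,0,-0.4,0,0,0,0,-0.9,-0.5,0,0,0,0,-0.8,-0.4,-0.1,0,0,0,-0.9,-0.5,-0.1,0,0,0,-0.9,-0.4,-0.2,0,0,0,-0.9,-0.4,-0.2,0,0,0,-0.8,-0.3,-0.3,0,0,0,-0.9,-0.3,-0.3,0,0,0,-0.9,-0.3,-0.4,0,0,0,-0.9,-0.2,-0.4,0,0,0,-0.8,-0.1,-0.4,0,0,0,-0.9,-0.1,-0.4,0,0,0,-0.9
[0.56192131 0.12958254 0.20004577]
[[0.999, -0.033, 0.003], [-0.033, -0.999, -0.001], [0.003, 0.001, -1.0]]
```

View pics/w3.png

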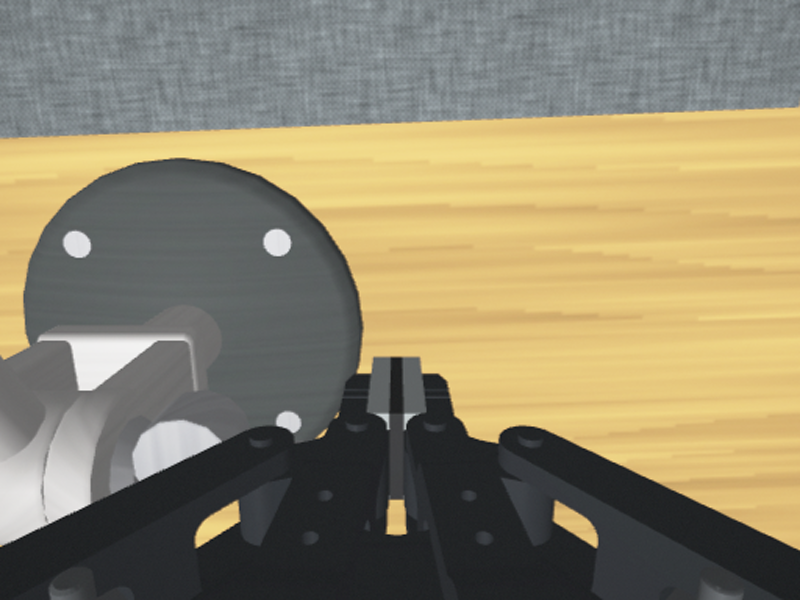

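The wrist view shows the fingers at (397,385) pushed up to the lever's straight-out position. The blade is hidden behind the fingers, and the fork and foot look undisturbed. Next I go up and over to the nut.

>>> apply_moves(commands=[0, -0.3, 0, 0, 0, 0, 0, 0.1, -0.8, 0, 0, 0, 0, 0, -0.9, 0, 0, 0, 0, 0.1, -0.8, 0, 0, 0, 0, 0.1, -0.8, 0, 0, 0, -0.4, 0, 0, 0, 0, -0.9, -0.5, 0, 0, 0, 0, -0.8, -0.4, -0.1, 0, 0, 0, -0.9, -0.5, -0.1, 0, 0, 0, -0.9, -0.4, -0.2, 0, 0, 0, -0.9, -0.4, -0.2, 0, 0, 0, -0.8, -0.3, -0.3, 0, 0, 0, -0.9, -0.3, -0.3, 0, 0, 0, -0.9, -0.3, -0.4, 0, 0, 0, -0.9, -0.2, -0.4, 0, 0, 0, -0.8, -0.1, -0.4, 0, 0, 0, -0.9, -0.1, -0.4, 0, 0, 0, -0.9, 0, 0, 0, 0, 0, 0])

```text
clock: 10.7
position: [0.5628, 0.1319, 0.2016]
ee_rot: [-0.0, 1.0, -0.014, 0.0]
contact_force: [-0.1, -0.4, 1.0]
width: 0.0001
```

```bash
cat >> h.py <<'E'
def nut(th,back=0.,y=.066,rr=.021,dz=0.,dx=0.):
    Q=down(PSI,th);n=np.r_[H+ey*y+ex*dx,.12+dz];return n+(rr-back)*Q.as_matrix()[:,2],Q
E
python3 - <<'E'
from h import *
from rig import manip
s,d=wrist(manip,"w4");rep(s);print(s["qpos"])
t=np.load("top0.npz")
for u in((271,137),(431,143)): print("head",onz(t,np.array(u)/1.5625,.26).round(3))
p=s["position"];q=q2R(s["ee_rot"])
a=nut(-.4,.085);rows(p,q,lin(p,q,*a,n=5)+lin(*a,*nut(-.4),n=5))
E
```

```text
10.7 [0.5628 0.1319 0.2016] q 4.483 tool q 2.799 F tool [-0.1   0.39 -1.02] M [-0.02  -0.015  0.031]
[1.09454210e-01 2.97801230e-01 1.54855405e+00 7.06346176e-04
 1.29438479e+00 1.38111879e-01]
head [0.78  0.164 0.26 ]
head [ 0.776 -0.051  0.26 ]
10 rows max 0.57
0.15,0.01,0.15,0,-0.53,0.01,0.16,0.01,0.14,0,-0.54,0.01,0.18,0.01,0.12,0,-0.53,0,0.18,0.01,0.11,0,-0.54,0.01,0.19,0,0.1,0,-0.53,0.01,0,0,0.57,0,0,0,0,0,0.56,0,0,0,0,0,0.57,0,0,0,0,0,0.57,0,0,0,0,0,0.56,0,0,0
```

View pics/w4.png

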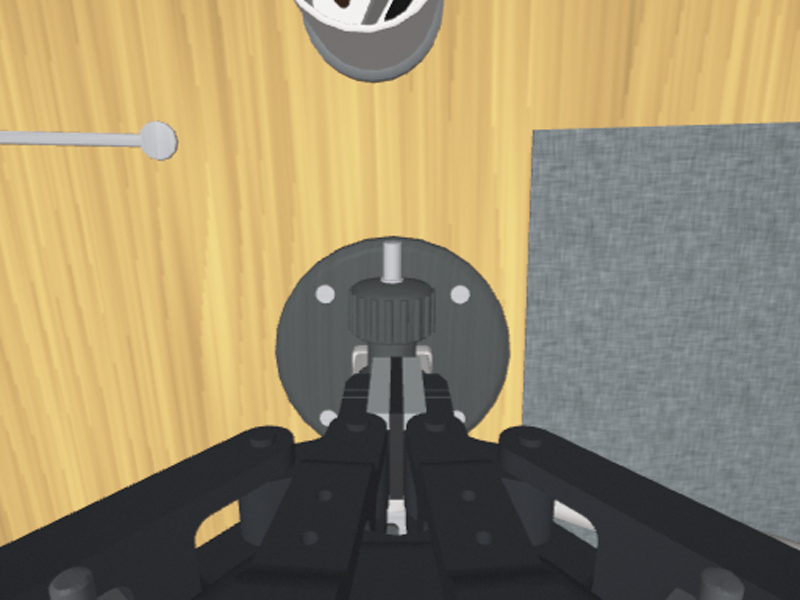

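The nut is at (392,313), its grip spanning rows 281–345, with the skewer end at (392,240). I'll check its y position.

```bash
python3 - <<'E'
from h import *
w=np.load("w4.npz");k=lambda u,v:((u+.5)/1.5625-.5,(v+.5)/1.5625-.5)
for n,uv,z in(("far edge",(392,286),.134),("near edge",(392,340),.137),("sk",(392,240),.122),("L",(349,313),.12),("R",(435,313),.12)):
    x=onz(w,k(*uv),z);print(n,x.round(4),"along",((x[:2]-H)@ey).round(4),((x[:2]-H)@ex).round(4))
E
```

```text
far edge [0.5607 0.1451 0.134 ] along 0.0803 -0.0004
near edge [0.56   0.1227 0.137 ] along 0.058 -0.0003
sk [0.5611 0.1621 0.122 ] along 0.0974 -0.0006
L [0.5411 0.1298 0.12  ] along 0.0644 -0.0195
R [0.5792 0.1287 0.12  ] along 0.0646 0.0186
```

>>> apply_moves(commands=[0.15, 0, 0.15, 0, -0.53, 0.01, 0.16, 0, 0.14, 0, -0.54, 0.01, 0.18, 0, 0.12, 0, -0.53, 0, 0.18, 0, 0.11, 0, -0.54, 0.01, 0.19, 0, 0.1, 0, -0.53, 0.01, 0, 0, 0, 0, 0, 0, 0, 0, 0.57, 0, 0, 0, 0, 0, 0.56, 0, 0, 0, 0, 0, 0.57, 0, 0, 0, 0, 0, 0.57, 0, 0, 0, 0, 0, 0.56, 0, 0, 0, 0, 0, 0, 0, 0, 0], jaw=1)

```text
clock: 11.95
position: [0.5493, 0.1305, 0.0999]
ee_rot: [-0.003, 0.98, -0.019, -0.2]
contact_force: [-0.1, -0.7, -0.1]
width: 0.0856
```

```bash
python3 - <<'E'
from h import *
from rig import manip
s=manip.get_state();rep(s);print(s["qpos"],s["width"],nut(-.4,y=.067)[0])
p=s["position"];q=q2R(s["ee_rot"]);print((nut(0)[1].inv()*q).as_rotvec())
rows(p,q,[nut(-.4,y=.067)]);
rows(*nut(-.4),[nut(v) for v in np.linspace(-.4,.6,9)[1:]])
E
```

```text
11.95 [0.5493 0.1305 0.0999] q 4.613 tool q 2.789 F tool [-0.04  0.69  0.14] M [-0.023 -0.191  0.054]
[0.08102308 0.57490324 1.42495072 0.04449997 1.54264888 0.10901662] 0.08557943555782303 [0.55246546 0.13204459 0.10065772]
[-0.00163099 -0.40320669  0.00333315]
1 rows max 0.08
0.08,-0.06,-0.06,0.01,0.02,-0.02
8 rows max 0.84
0.09,0,-0.01,0,0.83,0,0.08,0,0,0,0.84,0,0.09,0,-0.01,0,0.83,0,0.09,0,0,0,0.83,0,0.09,0,-0.01,0,0.84,0,0.08,0,0,0,0.83,0,0.09,0,-0.01,0,0.83,0,0.09,0,0,0,0.84,0
```

>>> apply_moves(commands=[0.08, -0.06, -0.06, 0, 0.02, 0, 0, 0, 0, 0, 0, 0, 0, 0, 0, 0, 0, 0, 0, 0, 0, 0, 0, 0, 0, 0, 0, 0, 0, 0, 0, 0, 0, 0, 0, 0, 0, 0, 0, 0, 0, 0], jaw=-1, newtons=60)

```text
clock: 12.65
position: [0.5541, 0.1328, 0.1033]
ee_rot: [-0.003, 0.98, -0.018, -0.198]
contact_force: [-1.7, 0.6, 7.2]
width: 0.0344
```

>>> apply_moves(commands=[0.09, 0, 0, 0, 0.83, 0, 0.08, 0, 0, 0, 0.84, 0])

```text
clock: 12.85
position: [0.5585, 0.1325, 0.1021]
ee_rot: [-0.001, 0.997, -0.018, -0.073]
contact_force: [-5.6, -0.2, 7.3]
width: 0.0342
```

```bash
python3 - <<'E'
from h import *
from rig import manip
s=manip.get_state();rep(s);print(s["qpos"],s["width"])
q=q2R(s["ee_rot"]);print((nut(0)[1].inv()*q).as_rotvec())
s,d=wrist(manip,"w5")
E
```

```text
12.85 [0.5585 0.1325 0.1021] q 4.523 tool q 2.79 F tool [-6.59  0.39 -6.44] M [-0.018  1.22   0.1  ]
[0.09962588 0.44654023 1.58720852 0.01992844 1.25331778 0.12901601] 0.034186945084606235
[-0.00082694 -0.14663132  0.00208066]
```

View pics/w5.png

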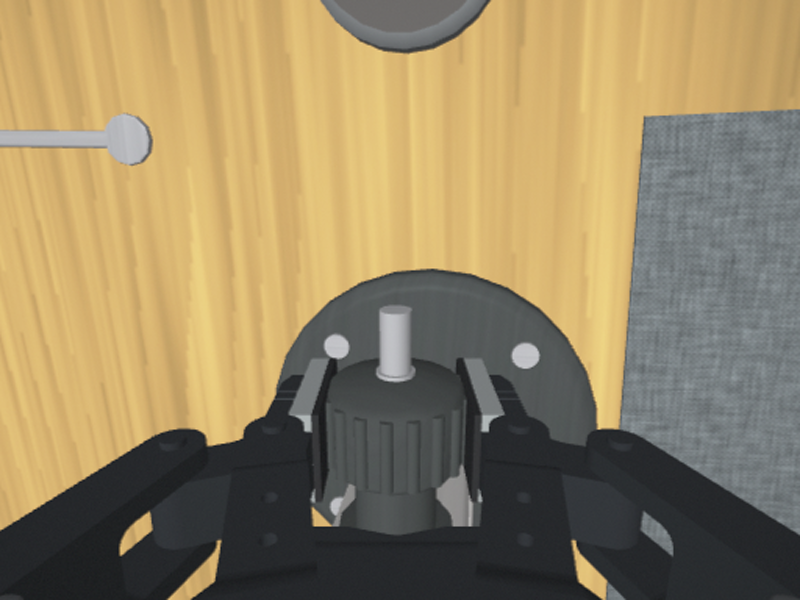

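The nut sits squarely between the pads, at (395,430), with the jaws 34 mm apart. I'll continue the stroke.

>>> apply_moves(commands=[0.09, 0, 0, 0, 0.83, 0, 0.09, 0, 0, 0, 0.83, 0, 0.09, 0, -0.01, 0, 0.84, 0, 0.08, 0, 0, 0, 0.83, 0, 0.09, 0, 0, 0, 0.83, 0, 0.09, 0, 0, 0, 0.84, 0, 0, 0, 0, 0, 0, 0])

```text
clock: 13.6
position: [0.5712, 0.1298, 0.1039]
ee_rot: [0.011, 0.962, -0.02, 0.273]
contact_force: [-37.8, 26.8, 34.5]
width: 0.0342
```

```bash
python3 - <<'E'
from h import *
from rig import manip
s=manip.get_state();rep(s);print(s["qpos"],s["width"])
p=s["position"];q=q2R(s["ee_rot"]);print((nut(0)[1].inv()*q).as_rotvec())
print(nut(.6,y=.067)[0])
a=nut(.6,y=.067)
rows(p,q,[nut(v,y=.067) for v in np.linspace(.6,-.45,9)[1:]])
E
```

```text
13.6 [0.5712 0.1298 0.1039] q 4.405 tool q 2.79 F tool [-14.94 -24.76 -50.08] M [3.231 2.544 1.893]
[ 0.1844146   0.22375687  2.11761636 -0.46246011  0.29036435  0.63589064] 0.034242769216906936
[-0.01290542  0.55230842  0.00621727]
[0.57248853 0.13134536 0.10266795]
8 rows max 0.88
-0.08,-0.05,0.05,0.09,-0.56,-0.02,-0.09,0,0,0,-0.87,0,-0.09,0,-0.01,0,-0.88,0,-0.09,0,0,0,-0.87,0,-0.1,0,-0.01,0,-0.88,0,-0.09,0,-0.01,0,-0.87,0,-0.09,0,0,0,-0.88,0,-0.09,0,-0.01,0,-0.87,0
```

The side load (57 N) comes from the wrist nearing its singularity at +0.55 tilt (q5 = 0.29), so I'll end later strokes at or below +0.4. Now I open, swing back to -0.55 and regrip.

>>> apply_moves(commands=[0, 0, 0, 0, 0, 0, 0, 0, 0, 0, 0, 0, 0, 0, 0, 0, 0, 0, 0, 0, 0, 0, 0, 0, -0.1, 0, -0.01, 0, -0.96, 0, -0.1, 0, 0, 0, -0.96, 0, -0.1, 0, -0.01, 0, -0.96, 0, -0.1, 0, 0, 0, -0.96, 0, -0.1, 0, -0.01, 0, -0.96, 0, -0.1, 0, 0, 0, -0.96, 0, -0.1, 0, -0.01, 0, -0.96, 0, -0.1, 0, 0, 0, -0.96, 0, 0, 0, 0, 0, 0, 0], jaw=1)

```text
clock: 14.9
position: [0.5567, 0.1218, 0.0955]
ee_rot: [0.003, 0.958, -0.031, -0.285]
contact_force: [-0.4, 0.2, -0.7]
width: 0.0854
```

```bash
python3 - <<'E'
from h import *
from rig import manip
s=manip.get_state();rep(s);print(s["qpos"],s["width"])
p=s["position"];q=q2R(s["ee_rot"]);print((nut(0)[1].inv()*q).as_rotvec())
rows(p,q,[nut(-.55,y=.067)])
rows(*nut(-.55),[nut(v) for v in np.linspace(-.55,.35,8)[1:]])
E
```

```text
14.9 [0.5567 0.1218 0.0955] q 4.556 tool q 2.754 F tool [-0.01 -0.2   0.82] M [-0.035 -0.237 -0.03 ]
[0.06380774 0.68670791 1.29297251 0.04633551 1.73751842 0.12247874] 0.08535769055354775
[-0.01716703 -0.5771532   0.02877515]
1 rows max 0.34
-0.34,-0.33,-0.05,0.06,0.18,-0.21
7 rows max 0.86
0.09,0,-0.01,0,0.86,0,0.09,0,0,0,0.85,0,0.09,0,-0.01,0,0.86,0,0.09,0,0,0,0.86,0,0.09,0,-0.01,0,0.86,0,0.09,0,-0.01,0,0.85,0,0.09,0,0,0,0.86,0
```

>>> apply_moves(commands=[-0.34, -0.33, -0.05, 0.06, 0.18, -0.21, 0, 0, 0, 0, 0, 0])

```text
clock: 15.1
position: [0.5454, 0.1351, 0.1103]
ee_rot: [-0.006, 0.964, -0.015, -0.267]
contact_force: [0.6, -0.3, 0.7]
width: 0.0853
```

```bash
python3 - <<'E'
from h import *
from rig import manip
s=manip.get_state();rep(s)
p=s["position"];q=q2R(s["ee_rot"]);print((nut(0)[1].inv()*q).as_rotvec())
rows(p,q,[nut(-.55,y=.067)])
E
```

```text
15.1 [0.5454 0.1351 0.1103] q 4.639 tool q 2.798 F tool [ 0.16  0.27 -0.96] M [-0.007 -0.235 -0.01 ]
[ 0.00233121 -0.54105606 -0.00409708]
1 rows max 0.26
0.26,0.09,0.16,-0.01,-0.06,0.03
```

>>> apply_moves(commands=[0.26, 0.09, 0.16, 0, -0.06, 0.03, 0, 0, 0, 0, 0, 0, 0, 0, 0, 0, 0, 0])

```text
clock: 15.4
position: [0.551, 0.1308, 0.1003]
ee_rot: [-0.004, 0.962, -0.018, -0.272]
contact_force: [0.8, -0.7, -0.4]
width: 0.0856
```

```bash
python3 - <<'E'
from h import *
from rig import manip
s=manip.get_state();rep(s)
p=s["position"];q=q2R(s["ee_rot"]);print((nut(0)[1].inv()*q).as_rotvec())
rows(p,q,[nut(-.55,y=.067)])
E
```

```text
15.4 [0.551  0.1308 0.1003] q 4.597 tool q 2.79 F tool [ 0.91  0.67 -0.14] M [-0.03  -0.242  0.013]
[-0.00067686 -0.55184291  0.00223802]
1 rows max 0.07
-0.07,-0.04,-0.03,0,0.01,-0.02
```

Now I grip and make the second stroke: 0.9 rad, to +0.35.

>>> apply_moves(commands=[-0.07, -0.04, -0.03, 0, 0, 0, 0, 0, 0, 0, 0, 0, 0, 0, 0, 0, 0, 0, 0, 0, 0, 0, 0, 0, 0, 0, 0, 0, 0, 0, 0, 0, 0, 0, 0, 0, 0, 0, 0, 0, 0, 0], jaw=-1)

```text
clock: 16.1
position: [0.5499, 0.1322, 0.102]
ee_rot: [-0.005, 0.962, -0.018, -0.273]
contact_force: [0.2, 0.1, 4.6]
width: 0.0346
```

>>> apply_moves(commands=[0.09, 0, -0.01, 0, 0.86, 0, 0.09, 0, 0, 0, 0.85, 0, 0.09, 0, -0.01, 0, 0.86, 0, 0.09, 0, 0, 0, 0.86, 0, 0.09, 0, -0.01, 0, 0.86, 0, 0.09, 0, -0.01, 0, 0.85, 0, 0.09, 0, 0, 0, 0.86, 0, 0, 0, 0, 0, 0, 0, 0, 0, 0, 0, 0, 0])

```text
clock: 17.0
position: [0.568, 0.1312, 0.1001]
ee_rot: [0.004, 0.985, -0.019, 0.173]
contact_force: [-2.2, -1.8, 5.1]
width: 0.0341
```

```bash
python3 - <<'E'
from h import *
from rig import manip
s=manip.get_state();rep(s);print(s["qpos"],s["width"])
p=s["position"];q=q2R(s["ee_rot"]);print((nut(0)[1].inv()*q).as_rotvec())
# open, retract along tool, go upright, over to lever behind q=.9
a=nut(.35,.09,y=.067);b=(np.r_[nut(0)[0][:2],.20],down(PSI))
Q=nut(.35)[1]
p,q=rows(*nut(.35,y=.067),lin(*nut(.35,y=.067),*a,n=4)+lin(*a,*b,n=4));
c0=lev(1.22,.02,.16);p,q=rows(p,q,lin(p,q,*c0,n=12));c=lev(1.0,.015,.102);p,q=rows(p,q,lin(*c0,*c,n=3),2);print(p,c[0])
E
```

```text
17.0 [0.568  0.1312 0.1001] q 4.435 tool q 2.79 F tool [-0.22  1.93 -5.51] M [-0.188  0.035 -0.585]
[ 0.14763252  0.257347    1.96406094 -0.11634996  0.58018882  0.27193187] 0.034112608744256916
[-0.00114896  0.34872979  0.00295662]
8 rows max 0.75
0,0,-0.75,0,0,0,0,0,-0.75,0,0,0,0,0,-0.75,0,0,0,0,0,-0.75,0,0,0,0.23,0.01,-0.05,0,-0.58,0,0.22,0.01,-0.07,0,-0.59,0,0.22,0.01,-0.09,0,-0.58,0,0.2,0,-0.11,0,-0.58,0
12 rows max 0.88
-0.1,0.45,0.11,0,0,0.87,-0.04,0.45,0.11,0,0,0.88,0.03,0.45,0.11,0,0,0.87,0.08,0.45,0.11,0,0,0.87,0.14,0.44,0.11,0,0,0.88,0.19,0.41,0.12,0,0,0.87,0.25,0.38,0.11,0,0,0.88,0.29,0.35,0.11,0,0,0.87,0.34,0.31,0.11,0,0,0.87,0.38,0.26,0.11,0,0,0.88,0.4,0.21,0.11,0,0,0.87,0.43,0.15,0.11,0,0,0.87
3 rows max 0.65
-0.1,0.06,0.65,0,0,0.49,-0.09,0.07,0.64,0,0,0.49,-0.09,0.08,0.64,0,0,0.49
[ 0.51465448 -0.01913291  0.1021317 ] [ 0.51464527 -0.01906514  0.102     ]
```

The stroke was clean, so about 1.85 rad total. Now I release, retreat, and go back to the lever to re-measure.

>>> apply_moves(commands=[0, 0, 0, 0, 0, 0, 0, 0, 0, 0, 0, 0, 0, 0, 0, 0, 0, 0, 0, 0, 0, 0, 0, 0, 0, 0, -0.75, 0, 0, 0, 0, 0, -0.75, 0, 0, 0, 0, 0, -0.75, 0, 0, 0, 0, 0, -0.75, 0, 0, 0, 0.23, 0, -0.05, 0, -0.58, 0, 0.22, 0, -0.07, 0, -0.59, 0, 0.22, 0, -0.09, 0, -0.58, 0, 0.2, 0, -0.11, 0, -0.58, 0], jaw=1)

```text
clock: 18.2
position: [0.5617, 0.132, 0.1999]
ee_rot: [0.0, 1.0, -0.018, -0.002]
contact_force: [-0.6, -0.8, -0.5]
width: 0.0853
```

>>> apply_moves(commands=[-0.1, 0.45, 0.1, 0, 0, 0.87, -0.04, 0.45, 0.1, 0, 0, 0.88, 0.03, 0.45, 0.1, 0, 0, 0.87, 0.08, 0.45, 0.1, 0, 0, 0.87, 0.14, 0.44, 0.1, 0, 0, 0.88, 0.19, 0.41, 0.1, 0, 0, 0.87, 0.25, 0.38, 0.1, 0, 0, 0.88, 0.29, 0.35, 0.1, 0, 0, 0.87, 0.34, 0.31, 0.1, 0, 0, 0.87, 0.38, 0.26, 0.1, 0, 0, 0.88, 0.4, 0.21, 0.1, 0, 0, 0.87, 0.43, 0.15, 0.1, 0, 0, 0.87, 0, 0, 0, 0, 0, 0, 0, 0, 0, 0, 0, 0], jaw=-1)

```text
clock: 19.6
position: [0.5204, -0.027, 0.1634]
ee_rot: [-0.001, -0.694, 0.72, 0.001]
contact_force: [-0.3, -0.4, 0.0]
width: -0.0001
```

```bash
python3 - <<'E'
from h import *
from rig import manip
s,d=wrist(manip,"w6");rep(s);p=s["position"];q=q2R(s["ee_rot"])
c0=lev(1.22,.02,.16);c=lev(1.0,.015,.102);p,q=rows(p,q,[c0]+lin(*c0,*c,n=3)+[c],2)
print("push");p,q=rows(p,q,[lev(1.,.003)]+[lev(v) for v in np.linspace(1.0,1.45,6)[1:]]);print(p)
E
```

```text
19.6 [ 0.5204 -0.027   0.1634] q 0.88 tool q 1.22 F tool [ 0.39  0.28 -0.05] M [ 0.064 -0.023  0.03 ]
5 rows max 0.65
0.04,0.02,0.11,0.02,0,0,-0.1,0.06,0.65,0,0,0.49,-0.1,0.07,0.64,0,0,0.49,-0.08,0.07,0.65,0,0,0.49,0,0,0,0,0,0
push
6 rows max 0.6
0,-0.4,0,0,0,0,0.05,-0.26,0,0,0,-0.6,0.05,-0.16,0,0,0,-0.6,0.05,-0.16,0,0,0,-0.6,0.06,-0.15,0,0,0,-0.6,0.05,-0.16,0,0,0,-0.6
[ 0.55211529 -0.03257825  0.10194681]
```

View pics/w6.png

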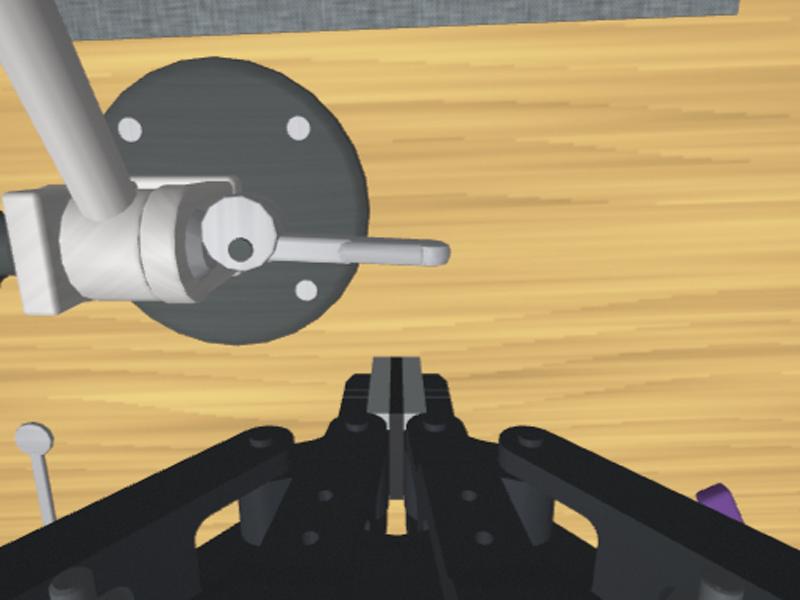

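The lever is straight out: blade (275,248) to (450,254), pin at (240,249). Spoon and eraser are in place. I'll lower and push in steps, reading the force.

>>> apply_moves(commands=[0.04, 0.02, 0.11, 0.02, 0, 0, -0.1, 0.06, 0.65, 0, 0, 0.49, -0.1, 0.07, 0.64, 0, 0, 0.49, -0.08, 0.07, 0.65, 0, 0, 0.49, 0, 0, 0, 0, 0, 0, 0, 0, 0, 0, 0, 0, 0, -0.4, 0, 0, 0, 0, 0.05, -0.26, 0, 0, 0, -0.6, 0.05, -0.16, 0, 0, 0, -0.6, 0.05, -0.16, 0, 0, 0, -0.6, 0.06, -0.15, 0, 0, 0, -0.6, 0.05, -0.16, 0, 0, 0, -0.6, 0, 0, 0, 0, 0, 0, 0, 0, 0, 0, 0, 0])

```text
clock: 21.05
position: [0.5527, -0.0331, 0.1028]
ee_rot: [0.0, 0.771, -0.637, 0.001]
contact_force: [-1.8, 0.1, 1.9]
width: 0.0002
```

```bash
python3 - <<'E'
from h import *
from rig import manip
s=manip.get_state();rep(s);p=s["position"];q=q2R(s["ee_rot"])
rows(p,q,[lev(v) for v in (1.54,1.63,1.72,1.75)])
p,q=rows(*lev(1.75),[lev(v) for v in (1.83,1.91,2.0)])
E
```

```text
21.05 [ 0.5527 -0.0331  0.1028] q 1.46 tool q 1.447 F tool [-0.46  1.72 -1.87] M [0.    0.261 0.025]
4 rows max 0.62
0.03,-0.14,0.03,-0.01,-0.01,-0.62,0.05,-0.15,0,0,0,-0.6,0.05,-0.15,0,0,0,-0.6,0.02,-0.05,0,0,0,-0.2
3 rows max 0.6
0.04,-0.13,0,0,0,-0.53,0.05,-0.14,0,0,0,-0.54,0.04,-0.15,0,0,0,-0.6
```

>>> apply_moves(commands=[0.04, -0.14, 0.02, 0, 0, -0.62, 0.05, -0.15, 0, 0, 0, -0.6, 0.05, -0.15, 0, 0, 0, -0.6, 0.02, -0.05, 0, 0, 0, -0.2, 0, 0, 0, 0, 0, 0, 0, 0, 0, 0, 0, 0])

```text
clock: 21.65
position: [0.5656, -0.0344, 0.1021]
ee_rot: [0.002, 0.859, -0.513, -0.0]
contact_force: [-6.8, -2.5, 4.8]
width: 0.0002
```

```bash
python3 - <<'E'
from h import *
from rig import manip
rep(manip.get_state())
E
```

```text
21.65 [ 0.5656 -0.0344  0.1021] q 1.691 tool q 1.751 F tool [-1.01  7.2  -4.8 ] M [-0.515  0.985 -0.02 ]
```

>>> apply_moves(commands=[0.04, -0.13, 0, 0, 0, -0.53, 0.05, -0.14, 0, 0, 0, -0.54, 0.04, -0.15, 0, 0, 0, -0.6, 0, 0, 0, 0, 0, 0, 0, 0, 0, 0, 0, 0])

```text
clock: 22.15
position: [0.5782, -0.032, 0.1021]
ee_rot: [0.003, 0.916, -0.401, -0.0]
contact_force: [-7.6, -6.1, 5.0]
width: -0.0001
```

```bash
python3 - <<'E'
from h import *
from rig import manip
rep(manip.get_state()); f=[]
for i in range(4): manip.get_image("top"); f.append(q2R(manip.get_state()["ee_rot"]).inv().apply(manip.get_state()["contact_force"])[1])
print(f);print([[round(F0(v,s),1) for v in (1.45,1.73,1.97)] for s in (-.3,0,.3,.6)])
s=manip.get_state();rep(s)
E
```

```text
22.15 [ 0.5782 -0.032   0.1021] q 1.927 tool q 2.002 F tool [-0.65  9.81 -4.93] M [-0.977  1.022 -0.099]
[np.float64(9.684329809851873), np.float64(9.393141930675554), np.float64(9.39974812930532), np.float64(9.321812157461624)]
[[np.float64(4.5), np.float64(9.3), np.float64(10.4)], [np.float64(3.3), np.float64(8.3), np.float64(9.6)], [np.float64(2.1), np.float64(7.2), np.float64(8.7)], [np.float64(0.8), np.float64(6.2), np.float64(7.9)]]
22.35 [ 0.5782 -0.032   0.1021] q 1.926 tool q 2.001 F tool [-0.04  9.32 -5.21] M [-0.924  1.029 -0.04 ]
```

At q≈1.95 the push is 9.4 N with drag of unknown sign. A small reversal should bracket the drag.

>>> apply_moves(commands=[-0.03, 0.09, 0, 0, 0, 0.33, -0.02, 0.06, 0, 0, 0, 0.2, 0, 0, 0, 0, 0, 0, 0, 0, 0, 0, 0, 0])

```text
clock: 22.75
position: [0.574, -0.0333, 0.1021]
ee_rot: [0.003, 0.899, -0.438, -0.0]
contact_force: [-5.9, -4.6, 5.1]
width: -0.0
```

```bash
python3 - <<'E'
from h import *
from rig import manip
rep(manip.get_state());manip.get_image("top");rep(manip.get_state())
E
```

```text
22.75 [ 0.574  -0.0333  0.1021] q 1.845 tool q 1.922 F tool [ 0.01  7.54 -5.1 ] M [-0.681  0.954 -0.019]
22.8 [ 0.5739 -0.0332  0.1021] q 1.844 tool q 1.922 F tool [-1.07  8.1  -5.17] M [-0.758  1.04  -0.041]
```

>>> apply_moves(commands=[0.03, -0.09, 0, 0, 0, -0.33, 0.02, -0.06, 0, 0, 0, -0.2, 0, 0, 0, 0, 0, 0, 0, 0, 0, 0, 0, 0])

```text
clock: 23.2
position: [0.5779, -0.0322, 0.1021]
ee_rot: [0.003, 0.916, -0.401, -0.001]
contact_force: [-8.2, -5.5, 5.2]
width: 0.0004
```

```bash
python3 - <<'E'
from h import *
from rig import manip
rep(manip.get_state());manip.get_image("top");rep(manip.get_state())
E
```

```text
23.2 [ 0.5779 -0.0322  0.1021] q 1.92 tool q 2.001 F tool [-1.5   9.79 -5.15] M [-0.881  1.135 -0.015]
23.25 [ 0.5779 -0.0321  0.1021] q 1.92 tool q 2.001 F tool [-0.05  8.64 -5.17] M [-0.966  1.032 -0.045]
```

Forward and reverse average about 8.5 N at q≈1.92, and the early readings (1.7 N at 1.45, 7.2 N at 1.73) are also low. That leaves about 0.4 rad of slack, so I'll back off and turn the nut 0.4 rad more.

```bash
python3 - <<'E'
from h import *
from rig import manip
s=manip.get_state();p=s["position"];q=q2R(s["ee_rot"])
A=[lev(v) for v in (1.88,1.76,1.64,1.52,1.4,1.28)]+[lev(1.2,.012)]
u=lev(1.2,.012,.20);b=nut(0,.085,y=.067)
p,q=rows(p,q,A+lin(*A[-1],*u,n=4));print(p)
p,q=rows(p,q,lin(*u,*b,n=12));a=nut(-.25,.085,y=.067)
p,q=rows(p,q,lin(*b,*a,n=2)+lin(*a,*nut(-.25,y=.067),n=4));print(p,nut(-.25,y=.067)[0])
E
```

```text
11 rows max 0.82
-0.08,0.06,0,0.04,-0.01,0.81,-0.09,0.2,0,0,0,0.8,-0.09,0.19,0,0,0,0.8,-0.09,0.2,0,0,-0.01,0.8,-0.09,0.19,0,0,0,0.8,-0.09,0.2,0,0,0,0.8,-0.09,0.54,0,0,0,0.53,0,0,-0.81,0,0,0,0,0,-0.82,0,0,0,0,0,-0.82,0,0,0,0,0,-0.81,0,0,0
[ 0.52694159 -0.02782517  0.19992906]
12 rows max 0.89
-0.45,-0.07,0.04,0,0,-0.88,-0.43,-0.12,0.05,0,0,-0.89,-0.42,-0.19,0.04,0,0,-0.88,-0.38,-0.24,0.05,0,0,-0.89,-0.36,-0.28,0.04,0,0.01,-0.88,-0.31,-0.33,0.04,0,0,-0.89,-0.26,-0.37,0.05,0,0,-0.88,-0.21,-0.4,0.04,0,0,-0.89,-0.16,-0.42,0.05,0,0,-0.88,-0.1,-0.44,0.04,0,0,-0.88,-0.04,-0.46,0.05,0,0,-0.89,0.01,-0.45,0.04,0,0,-0.88
6 rows max 0.84
0.27,0,0.03,0,-0.83,0,0.26,0,0,0,-0.84,0,0,0,0.71,0,0,-0.01,0,0,0.71,0,0,0,0,0,0.71,0,0,0,0.01,0,0.71,0,0,0
[0.55555783 0.13191068 0.0995094 ] [0.55544595 0.13194051 0.09965284]
```

>>> apply_moves(commands=[-0.08, 0.08, 0, 0, 0, 0.8, -0.09, 0.2, 0, 0, 0, 0.8, -0.09, 0.19, 0, 0, 0, 0.8, -0.09, 0.2, 0, 0, 0, 0.8, -0.09, 0.19, 0, 0, 0, 0.8, -0.09, 0.2, 0, 0, 0, 0.8, -0.09, 0.54, 0, 0, 0, 0.53, 0, 0, -0.8, 0, 0, 0, 0, 0, -0.8, 0, 0, 0, 0, 0, -0.8, 0, 0, 0, 0, 0, -0.8, 0, 0, 0])

```text
clock: 24.35
position: [0.5299, -0.026, 0.1992]
ee_rot: [0.001, -0.687, 0.727, -0.002]
contact_force: [0.8, 0.1, -0.5]
width: 0.0003
```

>>> apply_moves(commands=[-0.45, -0.07, 0.05, 0, 0, -0.88, -0.43, -0.12, 0.05, 0, 0, -0.89, -0.42, -0.19, 0.05, 0, 0, -0.88, -0.38, -0.24, 0.05, 0, 0, -0.89, -0.36, -0.28, 0.05, 0, 0, -0.88, -0.31, -0.33, 0.05, 0, 0, -0.89, -0.26, -0.37, 0.05, 0, 0, -0.88, -0.21, -0.4, 0.05, 0, 0, -0.89, -0.16, -0.42, 0.05, 0, 0, -0.88, -0.1, -0.44, 0.05, 0, 0, -0.88, -0.04, -0.46, 0.05, 0, 0, -0.89, 0.01, -0.45, 0.05, 0, 0, -0.88, 0.27, 0, 0.03, 0, -0.83, 0, 0.26, 0, 0, 0, -0.83, 0, 0, 0, 0, 0, 0, 0, 0, 0, 0, 0, 0, 0], jaw=1)

```text
clock: 25.95
position: [0.5792, 0.1334, 0.1764]
ee_rot: [-0.001, 0.992, -0.018, -0.124]
contact_force: [-1.3, -1.0, 0.4]
width: 0.0859
```

```bash
python3 - <<'E'
from h import *
from rig import manip
s=manip.get_state();rep(s);p=s["position"];q=q2R(s["ee_rot"]);print(s["width"],nut(-.25,.085,y=.067)[0])
a=nut(-.25,.085,y=.067);p,q=rows(p,q,lin(p,q,*nut(-.25,y=.067),n=4))
rows(*nut(-.25),[nut(v) for v in (-.15,-.05,.05,.15)])
rows(*nut(.15),lin(*nut(.15),*nut(.15,.09),n=4)+[(nut(.15,.09)[0]+[0,0,.02],down(PSI))])
E
```

```text
25.95 [0.5792 0.1334 0.1764] q 4.331 tool q 2.792 F tool [-1.27  1.   -0.07] M [ 0.034 -0.107  0.004]
0.08587919607040323 [0.57646247 0.13120659 0.18201039]
4 rows max 0.67
-0.03,0.02,0.67,0,0,0,-0.04,0.02,0.67,0,-0.01,0,-0.03,0.01,0.67,0.01,0,0,-0.04,0.02,0.66,0,0,0
4 rows max 0.67
0.07,0,0,0,0.67,0,0.07,0,-0.01,0,0.66,0,0.07,0,0,0,0.67,0,0.07,0,0,0,0.67,0
5 rows max 1.0
0,0,-0.75,0,0,0,0,0,-0.75,0,0,0,0,0,-0.75,0,0,0,0,0,-0.75,0,0,0,0.1,0,-0.66,0,-1,0
```

>>> apply_moves(commands=[-0.03, 0.02, 0.67, 0, 0, 0, -0.04, 0.02, 0.67, 0, 0, 0, -0.03, 0.01, 0.67, 0, 0, 0, -0.04, 0.02, 0.66, 0, 0, 0, 0, 0, 0, 0, 0, 0, 0, 0, 0, 0, 0, 0])

```text
clock: 26.55
position: [0.5539, 0.1323, 0.1021]
ee_rot: [-0.002, 0.992, -0.017, -0.123]
contact_force: [0.4, -0.3, -0.3]
width: 0.0855
```

>>> apply_moves(commands=[0, 0, 0, 0, 0, 0, 0, 0, 0, 0, 0, 0, 0, 0, 0, 0, 0, 0, 0, 0, 0, 0, 0, 0, 0, 0, 0, 0, 0, 0, 0, 0, 0, 0, 0, 0, 0, 0, 0, 0, 0, 0, 0.07, 0, 0, 0, 0.67, 0, 0.07, 0, 0, 0, 0.66, 0, 0.07, 0, 0, 0, 0.67, 0, 0.07, 0, 0, 0, 0.67, 0, 0, 0, 0, 0, 0, 0, 0, 0, 0, 0, 0, 0], jaw=-1)

```text
clock: 27.85
position: [0.5638, 0.132, 0.1013]
ee_rot: [0.002, 0.997, -0.017, 0.078]
contact_force: [3.6, -0.4, 4.0]
width: 0.0342
```

```bash
python3 - <<'E'
from h import *
from rig import manip
s=manip.get_state();rep(s);q=q2R(s["ee_rot"]);print((nut(0)[1].inv()*q).as_rotvec(),s["width"])
E
```

```text
27.85 [0.5638 0.132  0.1013] q 4.474 tool q 2.794 F tool [ 4.16  0.26 -3.43] M [-0.053 -0.77  -0.162]
[-0.00057111  0.15716556 -0.00128142] 0.03415150593074406
```

>>> apply_moves(commands=[0, 0, 0, 0, 0, 0, 0, 0, 0, 0, 0, 0, 0, 0, 0, 0, 0, 0, 0, 0, 0, 0, 0, 0, 0, 0, -0.75, 0, 0, 0, 0, 0, -0.75, 0, 0, 0, 0, 0, -0.75, 0, 0, 0, 0, 0, -0.75, 0, 0, 0, 0.1, 0, -0.66, 0, -1, 0, 0, 0, 0, 0, 0, 0], jaw=1)

```text
clock: 28.85
position: [0.553, 0.1324, 0.2099]
ee_rot: [0.0, 1.0, -0.017, 0.009]
contact_force: [1.7, 0.3, 0.2]
width: 0.0852
```

```bash
python3 - <<'E'
from h import *
from rig import manip
s=manip.get_state();rep(s);p=s["position"];q=q2R(s["ee_rot"])
c0=lev(1.22,.025,.17);c=lev(1.0,.015,.102);p,q=rows(p,q,lin(p,q,*c0,n=12));p,q=rows(p,q,lin(*c0,*c,n=3))
E
```

```text
28.85 [0.553  0.1324 0.2099] q 4.575 tool q 2.793 F tool [ 1.66 -0.34 -0.19] M [-0.003 -0.053 -0.008]
12 rows max 0.88
-0.09,0.45,0.11,-0.01,-0.01,0.87,-0.03,0.46,0.11,0,-0.01,0.88,0.02,0.45,0.11,-0.01,0,0.87,0.09,0.45,0.11,-0.01,-0.01,0.87,0.15,0.44,0.11,-0.01,-0.01,0.88,0.2,0.41,0.11,0,-0.01,0.87,0.25,0.38,0.12,-0.01,0,0.88,0.3,0.35,0.11,-0.01,-0.01,0.87,0.34,0.3,0.11,0,-0.01,0.87,0.38,0.25,0.11,-0.01,-0.01,0.88,0.42,0.2,0.11,-0.01,0,0.87,0.43,0.15,0.11,-0.01,-0.01,0.87
3 rows max 0.76
-0.1,0.01,0.76,0,0,0.49,-0.1,0.01,0.76,0,0,0.49,-0.1,0.02,0.75,0,0,0.49
```

>>> apply_moves(commands=[-0.09, 0.45, 0.11, 0, 0, 0.87, -0.03, 0.46, 0.11, 0, 0, 0.88, 0.02, 0.45, 0.11, 0, 0, 0.87, 0.09, 0.45, 0.11, 0, 0, 0.87, 0.15, 0.44, 0.11, 0, 0, 0.88, 0.2, 0.41, 0.11, 0, 0, 0.87, 0.25, 0.38, 0.11, 0, 0, 0.88, 0.3, 0.35, 0.11, 0, 0, 0.87, 0.34, 0.3, 0.11, 0, 0, 0.87, 0.38, 0.25, 0.11, 0, 0, 0.88, 0.42, 0.2, 0.11, 0, 0, 0.87, 0.43, 0.15, 0.11, 0, 0, 0.87, 0, 0, 0, 0, 0, 0, 0, 0, 0, 0, 0, 0], jaw=-1)

```text
clock: 30.25
position: [0.5104, -0.0277, 0.167]
ee_rot: [0.004, -0.695, 0.719, -0.005]
contact_force: [-0.5, 0.4, 0.2]
width: 0.0003
```

```bash
python3 - <<'E'
from h import *
from rig import manip
s,d=wrist(manip,"w7");rep(s);p=s["position"];q=q2R(s["ee_rot"])
c=lev(1.0,.015,.102);p,q=rows(p,q,lin(p,q,*c,n=3));
E
```

```text
30.25 [ 0.5104 -0.0277  0.167 ] q 0.749 tool q 1.223 F tool [-0.37  0.5  -0.19] M [-0.022 -0.024 -0.007]
3 rows max 0.73
-0.1,-0.04,0.72,-0.03,0,0.5,-0.1,-0.03,0.73,-0.02,0,0.49,-0.1,-0.02,0.72,-0.03,0,0.5
```

View pics/w7.png

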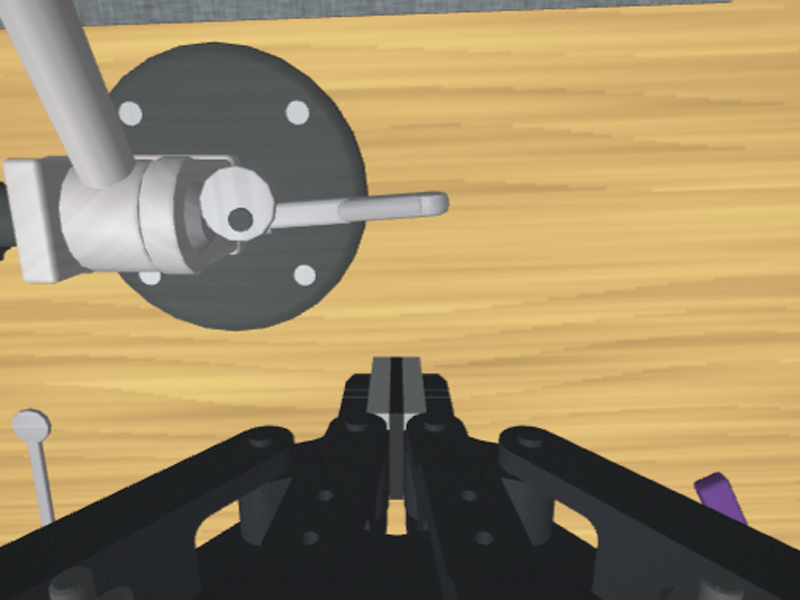

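The lever now rests near q≈1.33 (blade (275,215) to (447,202)), close to the expected bite point. Spoon and eraser are unmoved. I'll push again with force readings.

>>> apply_moves(commands=[-0.1, -0.04, 0.72, 0, 0, 0.5, -0.1, -0.03, 0.73, 0, 0, 0.49, -0.1, -0.02, 0.72, 0, 0, 0.5, 0, 0, 0, 0, 0, 0, 0, 0, 0, 0, 0, 0, 0, -0.4, 0, 0, 0, 0, 0.05, -0.26, 0, 0, 0, -0.6, 0.05, -0.16, 0, 0, 0, -0.6, 0.05, -0.16, 0, 0, 0, -0.6, 0.06, -0.15, 0, 0, 0, -0.6, 0.05, -0.16, 0, 0, 0, -0.6, 0, 0, 0, 0, 0, 0, 0, 0, 0, 0, 0, 0])

```text
clock: 31.6
position: [0.5525, -0.0329, 0.104]
ee_rot: [-0.003, 0.771, -0.636, 0.005]
contact_force: [-4.1, 1.2, 2.3]
width: 0.0002
```

```bash
python3 - <<'E'
from h import *
from rig import manip
s=manip.get_state();rep(s)
E
```

```text
31.6 [ 0.5525 -0.0329  0.104 ] q 1.457 tool q 1.448 F tool [-1.94  3.8  -2.34] M [0.083 0.716 0.014]
```

>>> apply_moves(commands=[0.04, -0.15, 0, 0, 0, -0.62, 0.05, -0.16, 0, 0, 0, -0.6, 0.05, -0.16, 0, 0, 0, -0.6, 0.02, -0.05, 0, 0, 0, -0.2, 0, 0, 0, 0, 0, 0, 0, 0, 0, 0, 0, 0])

```text
clock: 32.2
position: [0.5665, -0.034, 0.1038]
ee_rot: [0.0, 0.859, -0.512, 0.004]
contact_force: [-8.6, -2.5, 4.7]
width: -0.0002
```

```bash
python3 - <<'E'
from h import *
from rig import manip
rep(manip.get_state())
E
```

```text
32.2 [ 0.5665 -0.034   0.1038] q 1.71 tool q 1.752 F tool [-1.84  8.79 -4.78] M [-4.000e-01  1.326e+00 -1.000e-03]
```

>>> apply_moves(commands=[0.04, -0.14, 0, 0, 0, -0.53, 0.05, -0.14, 0, 0, 0, -0.54, 0.04, -0.15, 0, 0, 0, -0.6, 0, 0, 0, 0, 0, 0, 0, 0, 0, 0, 0, 0])

```text
clock: 32.7
position: [0.5792, -0.0314, 0.1039]
ee_rot: [0.002, 0.916, -0.401, 0.004]
contact_force: [-9.5, -6.0, 4.8]
width: 0.0002
```

```bash
python3 - <<'E'
from h import *
from rig import manip
for i in range(4): rep(manip.get_state());manip.get_image("top")
E
```

```text
32.7 [ 0.5792 -0.0314  0.1039] q 1.949 tool q 2.003 F tool [-2.   11.01 -4.78] M [-0.859  1.372  0.012]
32.75 [ 0.5792 -0.0314  0.1039] q 1.949 tool q 2.003 F tool [-2.03 10.39 -5.12] M [-0.859  1.4    0.036]
32.8 [ 0.5792 -0.0314  0.1039] q 1.949 tool q 2.002 F tool [-2.01 10.64 -3.11] M [-0.819  1.378 -0.116]
32.85 [ 0.5792 -0.0314  0.1039] q 1.949 tool q 2.002 F tool [-2.19 10.64 -4.03] M [-0.815  1.37  -0.012]
```

>>> apply_moves(commands=[-0.03, 0.09, 0, 0, 0, 0.33, -0.02, 0.06, 0, 0, 0, 0.2, 0, 0, 0, 0, 0, 0, 0, 0, 0, 0, 0, 0])

```text
clock: 33.3
position: [0.575, -0.0327, 0.1039]
ee_rot: [0.001, 0.899, -0.437, 0.004]
contact_force: [-8.5, -3.6, 4.2]
width: 0.0
```

```bash
python3 - <<'E'
from h import *
from rig import manip
for i in range(3): rep(manip.get_state());manip.get_image("top")
E
```

```text
33.3 [ 0.575  -0.0327  0.1039] q 1.868 tool q 1.923 F tool [-2.4   8.93 -4.26] M [-0.613  1.363 -0.008]
33.35 [ 0.575  -0.0327  0.1039] q 1.868 tool q 1.923 F tool [-1.77  9.35 -4.74] M [-0.633  1.303 -0.067]
33.4 [ 0.575  -0.0327  0.1039] q 1.867 tool q 1.923 F tool [-2.85  9.99 -4.38] M [-0.61   1.333 -0.024]
```

The push now brackets 9.4–10.65 N, mean about 10.0, which is inside 8.5–10.5 (slack ≈ -0.15 rad). I'll push it shut.

```bash
python3 - <<'E'
from h import *
p,q=rows(*lev(1.92),[lev(v) for v in np.arange(2.02,2.63,.1)]);rows(p,q,[lev(v) for v in (2.67,2.72,2.75)])
E
```

```text
7 rows max 0.67
0.05,-0.17,0,0,0,-0.67,0.05,-0.17,0,0,0,-0.66,0.04,-0.17,0,0,0,-0.67,0.05,-0.17,0,0,0,-0.67,0.04,-0.17,0,0,0,-0.66,0.04,-0.17,0,0,0,-0.67,0.04,-0.18,0,0,0,-0.67
3 rows max 0.33
0.03,-0.08,0,0,0,-0.33,0.02,-0.09,0,0,0,-0.33,0.01,-0.05,0,0,0,-0.2
```

>>> apply_moves(commands=[0.05, -0.17, 0, 0, 0, -0.67, 0.05, -0.17, 0, 0, 0, -0.66, 0.04, -0.17, 0, 0, 0, -0.67, 0.05, -0.17, 0, 0, 0, -0.67, 0.04, -0.17, 0, 0, 0, -0.66, 0.04, -0.17, 0, 0, 0, -0.67, 0.04, -0.18, 0, 0, 0, -0.67, 0, 0, 0, 0, 0, 0])

```text
clock: 34.25
position: [0.6061, -0.0085, 0.1043]
ee_rot: [0.001, 0.995, -0.102, 0.007]
contact_force: [-1.8, -2.7, 0.1]
width: -0.0002
```

```bash
python3 - <<'E'
from h import *
from rig import manip
rep(manip.get_state())
E
```

```text
34.25 [ 0.6061 -0.0085  0.1043] q 2.605 tool q 2.623 F tool [-1.23  2.99 -0.11] M [-0.449  0.214  0.026]
```

>>> apply_moves(commands=[0.03, -0.08, 0, 0, 0, -0.33, 0.02, -0.09, 0, 0, 0, -0.33, 0, 0, 0, 0, 0, 0, 0, 0, 0, 0, 0, 0])

```text
clock: 34.65
position: [0.6084, -0.0022, 0.1042]
ee_rot: [0.0, 0.999, -0.054, 0.007]
contact_force: [0.4, -0.0, 0.1]
width: 0.0001
```

```bash
python3 - <<'E'
from h import *
from rig import manip
s,d=wrist(manip,"w8");rep(s)
E
```

```text
34.65 [ 0.6084 -0.0022  0.1042] q 2.727 tool q 2.719 F tool [ 0.44 -0.01 -0.1 ] M [-0.016  0.055  0.02 ]
```

View pics/w8.png

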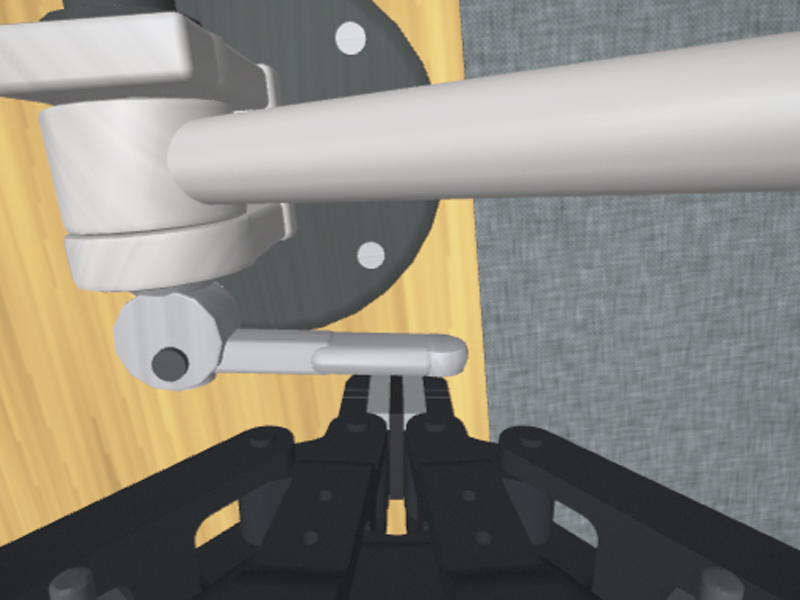

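The blade runs (225,350) to (465,355), along the tool's own angle of about 2.72, so it's nearly shut but maybe not on its stop. I'll push gently further.

>>> apply_moves(commands=[0.01, -0.09, 0, 0, 0, -0.33, 0, -0.07, 0, 0, 0, -0.2, 0, 0, 0, 0, 0, 0, 0, 0, 0, 0, 0, 0])

```text
clock: 35.1
position: [0.608, 0.0026, 0.1037]
ee_rot: [0.001, 1.0, -0.014, 0.006]
contact_force: [1.1, 0.2, -0.1]
width: 0.0002
```

```bash
python3 - <<'E'
from h import *
from rig import manip
rep(manip.get_state())
E
```

```text
35.1 [0.608  0.0026 0.1037] q 2.816 tool q 2.8 F tool [ 1.1  -0.22  0.1 ] M [ 0.013 -0.028  0.042]
```

>>> apply_moves(commands=[0, -0.05, 0, 0, 0, 0, 0, 0, 0, 0, 0, 0, 0, 0, 0, 0, 0, 0])

```text
clock: 35.4
position: [0.608, 0.0037, 0.1037]
ee_rot: [0.001, 1.0, -0.013, 0.006]
contact_force: [-0.6, -0.5, 0.1]
width: -0.0
```

```bash
python3 - <<'E'
from h import *
from rig import manip
rep(manip.get_state())
E
```

```text
35.4 [0.608  0.0037 0.1037] q 2.837 tool q 2.801 F tool [-0.63  0.53 -0.1 ] M [-0.16   0.008 -0.063]
```

>>> apply_moves(commands=[0, -0.04, 0, 0, 0, 0, 0, -0.03, 0, 0, 0, 0, 0, 0, 0, 0, 0, 0])

```text
clock: 35.7
position: [0.6081, 0.004, 0.1037]
ee_rot: [0.003, 1.0, -0.013, 0.006]
contact_force: [0.4, -6.5, -0.1]
width: 0.0002
```

```bash
python3 - <<'E'
from h import *
from rig import manip
s,d=wrist(manip,"w9");rep(s)
E
```

```text
35.7 [0.6081 0.004  0.1037] q 2.844 tool q 2.802 F tool [0.56 6.5  0.14] M [-0.908  0.058 -0.035]
```

View pics/w9.png

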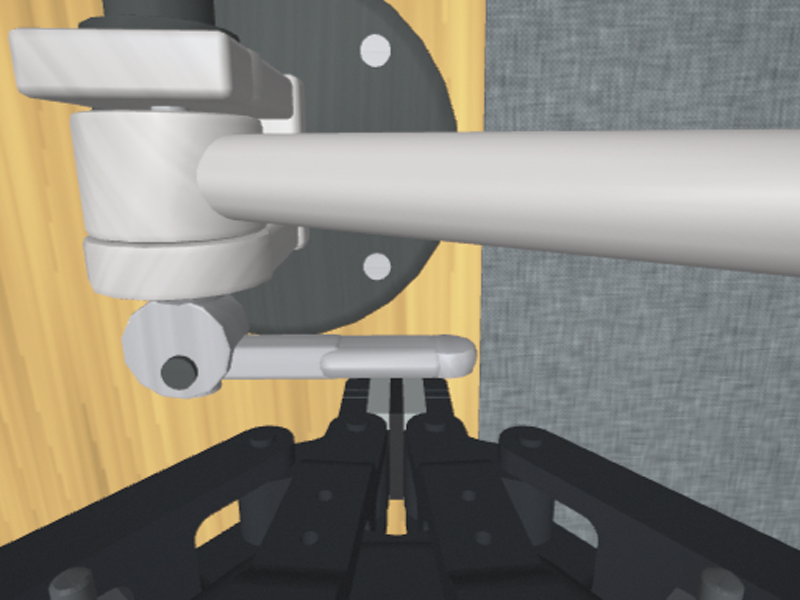

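The lever is against its hard stop: 6.5 N rose within 0.3 mm, and the blade is parallel to the hub's x in the image ((230,357) to (475,357)). I'll back away and check numerically against the first pictures.

>>> apply_moves(commands=[0, 0.3, 0, 0, 0, 0, 0, 0.6, 0, 0, 0, 0, 0, 0.6, -0.3, 0, 0, 0, 0, 0.3, -0.9, 0, 0, 0, 0, 0.5, -1, 0, 0, 0, 0, 0.8, -1, 0, 0, 0, 0, 1, -1, 0, 0, 0, 0, 1, -1, 0, 0, 0, 0, 1, 0, 0, 0, 0, 0, 1, 0, 0, 0, 0, 0, 1, 0, 0, 0, 0, 0, 0, 0, 0, 0, 0, 0, 0, 0, 0, 0, 0])

```text
clock: 37.05
position: [0.5996, -0.2376, 0.2604]
ee_rot: [0.0, 1.0, -0.014, 0.006]
contact_force: [0.6, -0.5, 0.2]
width: -0.0001
```

```bash
python3 - <<'E'
from h import *
from rig import manip
s=manip.get_state();rep(s)
d=manip.get_image("top");a=cv2.GaussianBlur(np.load("top0.npz")["frame"],(5,5),0);b=cv2.GaussianBlur(d["frame"],(5,5),0)
D=np.abs(a.astype(int)-b).max(2)
m=(D>25).astype(np.uint8);n,_,st,c=cv2.connectedComponentsWithStats(m)
print([(st[i].tolist()) for i in range(1,n) if st[i,4]>6])
# blade pin & end: bright pixels in changed area near the pin
def shift(r):
    x,y,w,h=r;return cv2.phaseCorrelate(a[y:y+h,x:x+w].mean(2).astype(np.float32),b[y:y+h,x:x+w].mean(2).astype(np.float32))
for k,r in dict(head=(165,72,118,35),holder=(100,180,62,50),rabbit=(360,170,40,40),eraser=(328,278,32,34),spoon=(150,250,30,66)).items(): print(k,np.round(shift(r)[0],2))
for q in(2.6,2.79):
    f=np.radians(198)+q;P=pin(q)+.068*np.array([np.cos(f),np.sin(f)]);print(q,np.round(proj(d,[*P,.128]),1))
g=b[170:245,200:300].mean(2);print(g[10:36:2,26:60:2].astype(int))
E
```

```text
37.05 [ 0.5996 -0.2376  0.2604] q 1.478 tool q 2.799 F tool [ 0.65  0.48 -0.17] M [-0.019  0.004 -0.008]
[[270, 80, 225, 304, 21070], [239, 175, 5, 14, 45], [454, 188, 3, 4, 9], [185, 191, 7, 18, 89], [239, 193, 4, 3, 10], [452, 194, 3, 4, 8], [234, 201, 4, 7, 19], [433, 202, 5, 8, 18], [239, 208, 11, 23, 83], [438, 219, 5, 10, 22], [337, 286, 13, 17, 120], [125, 331, 134, 53, 3990], [317, 333, 38, 13, 256], [144, 377, 4, 3, 9], [145, 382, 4, 2, 7]]
head [0.02 0.1 ]
holder [-0.   -0.06]
rabbit [-0.66  0.47]
eraser [0.85 2.7 ]
spoon [-0.04 -0.1 ]
2.6 [248.7 174.2]
2.79 [243.2 173.3]
[[ 64  53  53  54  56  66  82 103 105 107 113 113 114 114 113 113 113]
 [ 63  54  54  54  54  54  63  93 103 103 112 113 114 114 113 112 112]
 [ 63  54  55  55  54  53  63  95  97  87 103 111 113 112 112 112 112]
 [ 61  53  54  55  54  52  62  98  94  67  81 102 110 111 111 110 111]
 [ 61  53  53  54  54  54  65 100  98  65  58  78  99 106 107 107 106]
 [ 61  53  54  54  54  54  69 105 106  75  54  59  87 105 108 107 108]
 [ 66  61  61  57  54  54  72 108 105  72  54  52  72  99 108 108 109]
 [ 86  88  85  69  56  55  76 110 100  64  53  52  60  86 103 106 106]
 [107 112 106  80  64  70  89 112  98  62  54  52  53  69  95 102 103]
 [120 125 116  90  86 103 111 115  98  65  54  53  52  60  87 101 102]
 [129 133 122 100 106 118 114 105  98  75  57  54  54  55  80 102 105]
 [132 134 122 104 114 120 110  90  96  85  60  55  54  52  75 102 107]
 [127 130 120 101 112 121 117 105 100  80  57  54  53  53  73 100 106]]
```

The lamp head, holder and spoon show no shift, and the blade now runs along the hub's x. The arm now covers the eraser in the top view, so I'll check it and the rabbit in the scene camera, then hand in.

```bash
python3 - <<'E'
from h import *
from rig import manip
d=manip.get_image("scene");a=np.load("scene0.npz")["frame"];b=d["frame"]
for f in(a,b):
    h=cv2.cvtColor(f,cv2.COLOR_RGB2HSV);m=cv2.inRange(h,(125,60,30),(160,255,255));m[:150]=0;M=cv2.moments(m,True);print("eraser px",M["m00"],M["m10"]/max(M["m00"],1),M["m01"]/max(M["m00"],1))
for n,(x,y,w,h) in dict(rabbit=(108,265,45,50),head=(285,170,115,60)).items(): print(n,np.round(cv2.phaseCorrelate(a[y:y+h,x:x+w].mean(2).astype(np.float32),b[y:y+h,x:x+w].mean(2).astype(np.float32)),2))if 0 else print(n,cv2.phaseCorrelate(a[y:y+h,x:x+w].mean(2).astype(np.float32),b[y:y+h,x:x+w].mean(2).astype(np.float32)))
print(manip.sign_off())
E
```

```text
eraser px 96.0 130.34375 211.14583333333334
eraser px 97.0 130.2680412371134 211.1443298969072
rabbit ((0.5670280222766237, 0.031460448853195544), 0.9743396742078994)
head ((-0.18715183560350113, -0.1368345355178704), 0.8091375202602811)
the job is handed in; nothing more can be done
None
```

The lever is fully shut and the job is handed in; `sign_off` gave no verdict. The clock stood at about 37 s of the 72 s allowed.

**What I did:** I swung the lever straight out and tightened the nut in three gripped strokes of about 0.95, 0.9 and 0.4 rad. I tested the lever's push after the second and third strokes, then pushed it shut past centre onto its stop and withdrew.

**Final checks:**
- **Nut:** the last push near lever angle 1.93 was 10.6 N going in and 9.4 N coming back, a mean of about 10 N against the 8.5–10.5 N target. That puts the nut within roughly 0.2 rad of right. The clamp force itself was never measured.
- **Lever:** it met the hard stop at about 6.5 N, and no reading on the lever passed 11 N. The blade lies along the hub's x in both the wrist and top pictures.
- **Surroundings:** picture comparison shows no shift of the lamp head, pencil holder, bookmark or eraser. The rabbit read about 0.6 pixel in both views, likely noise.
- **Release:** the gripper is clear and its force reading is near zero.

**Checks that disagreed or went wrong:**
- The finger position put the shut lever at 2.84 rad rather than 2.79, which is calibration error.
- In the first nut stroke the wrist neared a singularity at +0.55 rad tilt. The force reached about 57 N, within the 120 N limit, so later strokes were shorter.
- In the last top view the arm hid the eraser, so I checked the eraser in the scene camera instead.
- For the last 0.4 rad of nut the lever was where it had sprung back, about 1.3 rad, rather than exactly straight out.

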